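# Put the cut battens away in the stock rack

## Robot

A 6-joint arm with a two-finger parallel gripper is mounted at the origin on the work surface. World frame = base frame: x ahead of the robot, y to its left, z up, the work surface at z = 0. Lengths are in m, angles in rad, forces in N, time in s.
With the tool pointing down it reaches from about 0.35 to 0.95 m from the base axis. Payload 17.4 kg.
Tool frame: the origin (TCP) lies on the centre line of the jaws, within the pads' length; the fingertips stand 11 mm ahead of it and the grasp point (between the pads) lies 8 mm behind it (tips_ahead is the distance from the TCP to the fingertips, in m); x points along the fingers, y is the direction in which the jaws open and shut, and the axes are right-handed (so a half turn about x gives the same grasp; the last joint's range is limited). The gripper opens to 93 mm and grips with 3 to 60 N. Pads are 15 mm wide; open, the fingers measure 128 mm over their backs; the gripper's body (75 mm by 188 mm) begins 65 mm behind the grasp point.
Start: joints at [1.303, 0.116, 1.442, -0, 1.584, -0.038], TCP at [0.154, 0.657, 0.23] pointing down, gripper open.
Joint ranges: [-2.83, 2.83], [-0.83, 2.19], [0.07, 2.5], [-1.14, 4.28], [0.01, 3], [-2.97, 2.97]. Speed limits (rad/s): [1.89, 1.89, 2.22, 3.14, 3.14, 3.14].

## Interface

Orientations are given as [roll, pitch, yaw] about the fixed x, y, z axes, in that order (R = Rz(yaw) Ry(pitch) Rx(roll)).
In Python, from workcell import * gives the robot as it stands. The module is installed in compiled form; this text tells all that it offers.
- The arm moves only by the tool send_rows, never from a script. Its argument "steps" is one flat list of numbers, 5 for each row, row after row: the shift along the tool's x, y, z scaled (see below), then the turn about the tool's x scaled (see below), then the opening, from -1 (shut) to 1 (fully open). A call has 1 to 8 rows; each row shifts and turns the commanded pose from where the row before left it, along the tool's axes as they then stand; what a row does not reach is not made up. The controller multiplies each number of a shift by 0.05 m and each number of a turn by 6 degrees. A row lasts 1/10 s, in which the tool goes at most 50 mm and 8.59 degrees, less where a joint would pass 70% of its speed; a pose out of reach is approached as far as the arm can. A call with a number of a shift or a turn outside -1 to 1 is refused whole. A call with a gripper value outside its range is refused whole. The fingers move at their own pace and stop on an object; "force" is the grip in N (left out, the last holds). Time passes only in rows, so rows that do not move let the fingers close. It gives the time, the measured TCP pose, the force and the opening at its end, in the units of the state.
- get_state(): the state, without advancing time (a new reading comes with each control period).
- snapshot(name): name is "scene" or "side" or "wrist"; returns a dict with "frame" (384x512x3 uint8, red, green, blue), "fx", "fy", "cx", "cy" (pixels), "D" ([k1, k2, p1, p2, k3] as OpenCV has them; the pictures are not rectified), "R" (3x3) and "t" (3): a world point X has camera coordinates R X + t. Camera axes: x right, y down, z forward; pixel columns grow to the right and rows downward; lengths in m; the calibration is good to about 2 mm. A picture is of the moment at which its call begins. There is no depth.
- sign_off(): hands the job in, once; it reports no verdict.
The state is a dict: "time_s": time; "joint_positions": joint angles; "dq": joint speeds; "effort": joint torques, N m; "eef_pos": TCP position; "orientation": TCP orientation; "contact_force": force on the tool from outside, world axes, zero at the start; "torque": the same for the moment, N m; "opening": opening from 0.0 (shut) to 1.0 (fully open).
Only numpy, scipy, OpenCV 4.12 (cv2) and the standard library are available. Lean on these libraries where they do the work, as an engineer would, in place of code of your own. Each camera call takes 0.05 s, during which the arm holds its last target.

## Task

Put every cut batten (the long square sticks on the grey board) away in the small stock rack: swing the steel keeper bar well clear of the mouth of the rack (about a quarter turn or more), then slide each batten endwise into a bay of its own, under the slats, until it is fully home against the back board, and last swing the keeper bar fully back across the mouth. There may be two or three battens; leave the short offcut and everything else on the bench where it is.

Things in the scene. Friction and masses are not known exactly. Their poses are not given: they have to be found in the camera images.
- rack: Stock rack of plywood and pine, fixed. Origin: on the bench under the middle of its mouth; x points into the bays (away from the robot), y left, z up. Bed 18 mm thick, x = -60 (apron) to 156 mm, 210 mm wide. Three bays, 42 mm wide, centred at y = -60, 0, 60 mm, end at a back board at x = 138 mm. A batten fully home has its centre at x = 63 mm and its tail 12 mm out of the mouth.
- bay0 (a point): Mouth of the right bay (y = -60 mm in the rack's frame), mid-width, on the bed's top, 18 mm above the bench; axes as the rack's. The 18 mm dividers between bays have pointed noses that stand 9 mm out of the mouth.
- bay1 (a point): Mouth of the middle bay (y = 0), as bay0. Two cross slats roof the bays (x = 0 to 42 and 100 to 156 mm in the rack's frame), underside 60 mm and top 69 mm above the bench: clear height over the bed 42 mm.
- bay2 (a point): Mouth of the left bay (y = 60 mm), as bay0.
- keeper (a joint): Angle of the keeper bar about its upright hinge (rad): 0 = fully across the mouth (its stop), grows as the free end swings out towards the robot and then to the right; stop at 2.2. It stays where it is left. The bar is flat steel, 235 mm long from the hinge, 16 mm thick, its underside 27 mm and top 45 mm above the bench.
- keeper_hinge (a point): On the keeper bar's hinge axis, at the bar's underside (27 mm above the bench), at the right front corner of the rack: x = -34, y = -125 mm in the rack's frame.
- keeper_grip (a point): On the axis of the keeper bar's grip, an upright round dark wooden post of 20 mm diameter standing on the bar 200 mm from the hinge, from 45 to 105 mm above the bench; this point is 90 mm above the bench, so that fingers gripping there clear the slats.
- board: Grey board lying on the bench, fixed, 210 x 330 x 9 mm (x, y, z), on which the battens lie. Origin: centre of its underside.
- batten1: Pine batten, 150 x 34 x 34 mm, long axis x, about 90 g. Origin: centre of its 150 x 34 underside (17 mm under its centre when it lies as at the start). The three are alike; one may be absent.
- batten2: Pine batten, 150 x 34 x 34 mm, long axis x, about 90 g. Origin: centre of its 150 x 34 underside (17 mm under its centre when it lies as at the start). The three are alike; one may be absent.
- batten3: Pine batten, 150 x 34 x 34 mm, long axis x, about 90 g. Origin: centre of its 150 x 34 underside (17 mm under its centre when it lies as at the start). The three are alike; one may be absent.
- offcut: Short pine offcut, 60 x 34 x 34 mm, a bystander. Origin: centre of its underside.
- glue: White glue bottle, 60 mm diameter, 160 mm high, standing, a bystander. Origin: centre of its underside.
- jar: Glass screw jar, 70 mm diameter, 85 mm high, a bystander. Origin: centre of its underside.
- tape: Tape measure, black case 70 x 40 x 62 mm, a bystander. Origin: centre of its underside.
- mallet: Wooden mallet lying down, 270 mm long along x, head 60 x 100 x 62 mm at x = 120 mm, a bystander. Origin: on its underside, near the middle.
- sander: Cork sanding block, 110 x 65 x 40 mm, a bystander. Origin: centre of its underside.
Things that resemble listed ones, but are neither listed nor needed, are in the scene too. Leave any black look-alike of the batten1 alone.

How it is judged:
By the outcome, as a careful person would: the job done as asked, in the order asked, and still so for the second after the job is handed in, with the robot touching nothing.
Of batten1, batten2, batten3 only 2 to 3 are there at a start; the rules pass over those that are not, and their reading is None.
At some moment in a run one of batten1, batten2, batten3 may be knocked a few centimetres aside while the robot is not near it.
Once in a run the grip may slacken for a moment while it holds something.
It also fails if it takes over 210 s, if anything falls off the work surface, if the arm or the gripper's body presses on something with over 40 N, if the wrist force passes 120 N, or if a joint passes its speed limit or range.

## Working session

There is one attempt and no reset: what is moved stays moved. The work goes in short steps, Python scripts to look and compute and a tool call to move; the robot and the scene stay as the last step left them, time stands still between calls to the robot, and variables do not carry over. Pictures are saved under pics/ and viewed, and the job is handed in when it is done.

Besides the shell and the picture viewer there is one more tool, called after "Call:" by a JSON object that holds its "name" and its "arguments". send_rows: Moves the arm, as the interface text tells. Shifts and turns lie within -1 to 1; 1 stands for 0.05 m of shift or 6 degrees of turn. Its arguments: {"type":"object","properties":{"steps":{"type":"array"},"force":{"type":"number"}},"required":["steps"]}

```bash
mkdir -p pics; python3 - <<'E'
from workcell import *
import cv2,pickle
s=get_state();print(s)
for n in ["scene","side","wrist"]:
    d=snapshot(n);pickle.dump(d,open(f"pics/{n}0.pkl","wb"))
    cv2.imwrite(f"pics/{n}0.png",cv2.resize(d["frame"][:,:,::-1],(800,600),interpolation=cv2.INTER_CUBIC))
    print(n,d["fx"],d["fy"],d["cx"],d["cy"],d["D"],(-d["R"].T@d["t"]).round(3),d["R"].round(3).tolist())
E
```

```text
{'time_s': 0.0, 'joint_positions': array([ 1.30319343e+00,  1.16481200e-01,  1.44227412e+00, -2.42286518e-05,
        1.58396323e+00, -3.78189753e-02]), 'dq': array([-0.0006755 , -0.00093727,  0.00069784,  0.00176563, -0.00115349,
        0.00088853]), 'effort': array([ 5.36792926e-03, -7.21258307e+01, -6.22629261e+01,  7.83383776e-02,
        2.35837890e-02, -8.71127486e-05]), 'eef_pos': array([0.1537217 , 0.6570722 , 0.22890289]), 'orientation': array([-1.58710071,  1.56967017, -1.81688493]), 'contact_force': array([-0.33223467,  0.36664961, -0.25065079]), 'torque': array([-0.04965801, -0.02242059,  0.01462673]), 'opening': 0.999105565571403}
scene 417.4741168437482 417.4741168437482 252.81226386251282 196.15752357128216 [-0.03186139  0.          0.          0.          0.        ] [1.213 0.145 1.011] [[-0.268, 0.963, -0.016], [0.75, 0.198, -0.631], [-0.605, -0.182, -0.775]]
side 473.25237212573313 473.25237212573313 252.04344757811177 199.7486949295168 [-0.20246657  0.          0.          0.          0.        ] [ 0.072 -1.375  0.954] [[0.954, -0.301, -0.012], [-0.174, -0.519, -0.837], [0.245, 0.8, -0.548]]
wrist 316.2842988602719 316.2842988602719 255.14049127758213 189.57782969140632 [-0.06602313  0.          0.          0.          0.        ] [0.084 0.673 0.384] [[0.228, 0.974, 0.001], [0.941, -0.22, 0.256], [0.25, -0.058, -0.967]]
```

View pics/scene0.png

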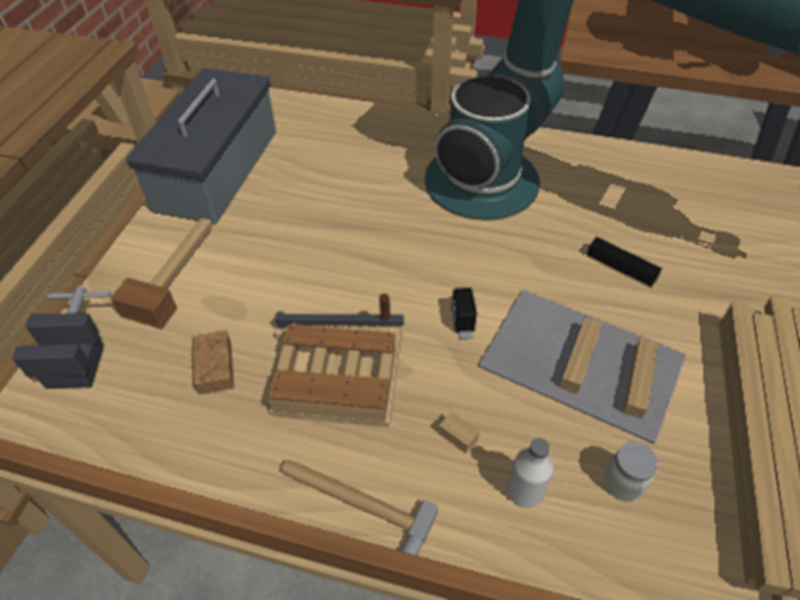

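View pics/side0.png

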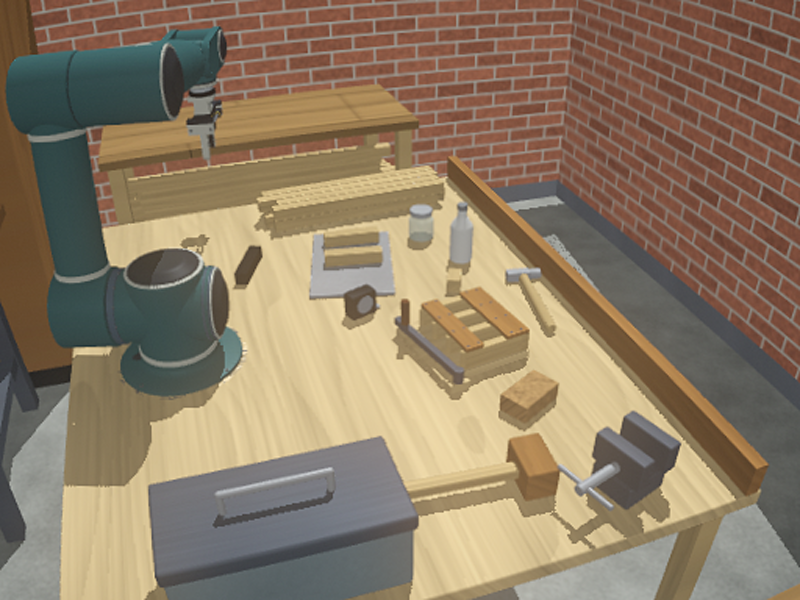

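View pics/wrist0.png

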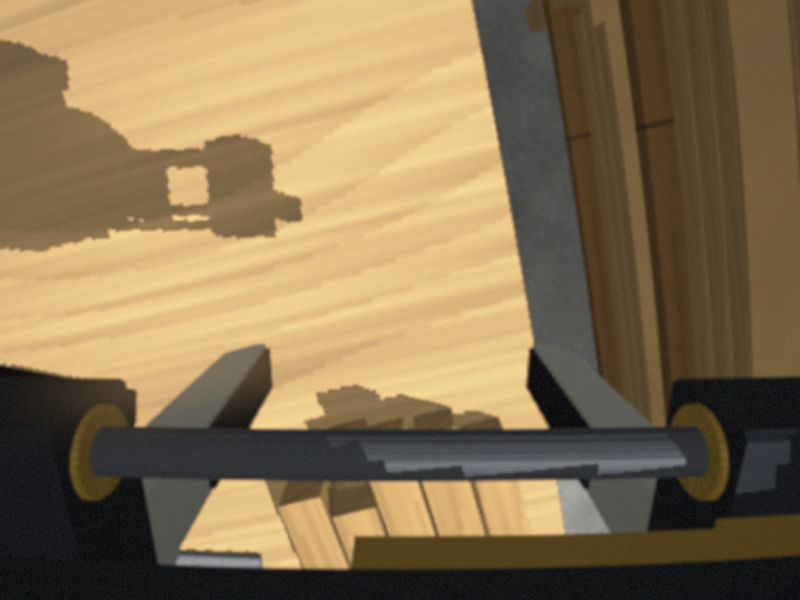

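Candidates for a batten, in shown scene pixels: two pine sticks on the grey board at (580,355) and (641,376), which match. The black stick at (623,260) is the look-alike, the pine piece at (457,430) is the offcut, and the pile at (770,440) is loose stock. I'll crop close to check.

```bash
cat > h.py <<'E'
import numpy as np,cv2,pickle
from scipy.spatial.transform import Rotation as Ro
def K(d): return np.array([[d["fx"],0,d["cx"]],[0,d["fy"],d["cy"]],[0,0,1.]])
def w(d,uv,z):
    uv=np.array(uv,float).reshape(-1,1,2)
    n=cv2.undistortPoints(uv,K(d),np.array(d["D"],float)).reshape(-1,2)
    r=np.c_[n,np.ones(len(n))]@d["R"]; c=-d["R"].T@d["t"]
    z=np.broadcast_to(z,len(n))
    return c+r*((z-c[2])/r[:,2])[:,None]
def p(d,X):
    X=np.array(X,float).reshape(-1,3)
    return cv2.projectPoints(X,cv2.Rodrigues(d["R"])[0],np.array(d["t"],float),K(d),np.array(d["D"],float))[0].reshape(-1,2)
def crop(d,x0,y0,ww,hh,s,fn,pts=[]):
    im=np.ascontiguousarray(cv2.resize(d["frame"][y0:y0+hh,x0:x0+ww,::-1],None,fx=s,fy=s,interpolation=cv2.INTER_CUBIC))
    for q in pts: cv2.circle(im,tuple(int(round(v)) for v in ((q[0]-x0+.5)*s-.5,(q[1]-y0+.5)*s-.5)),3,(0,0,255),1)
    for i in range((x0//10+1)*10,x0+ww,10): cv2.putText(im,str(i),(int((i-x0+.5)*s)-10,10),0,.35,(255,0,0),1);cv2.line(im,(int((i-x0+.5)*s),12),(int((i-x0+.5)*s),18),(255,0,0),1)
    for i in range((y0//10+1)*10,y0+hh,10): cv2.putText(im,str(i),(0,int((i-y0+.5)*s)+4),0,.35,(255,0,0),1);cv2.line(im,(24,int((i-y0+.5)*s)),(30,int((i-y0+.5)*s)),(255,0,0),1)
    cv2.imwrite(fn,im)
E
python3 - <<'E'
from h import *
d=pickle.load(open("pics/scene0.pkl","rb"))
crop(d,165,185,100,92,8,"pics/c_rack.png")
crop(d,300,180,145,108,5.5,"pics/c_board.png")
E
```

```text
(no output)
```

View pics/c_rack.png

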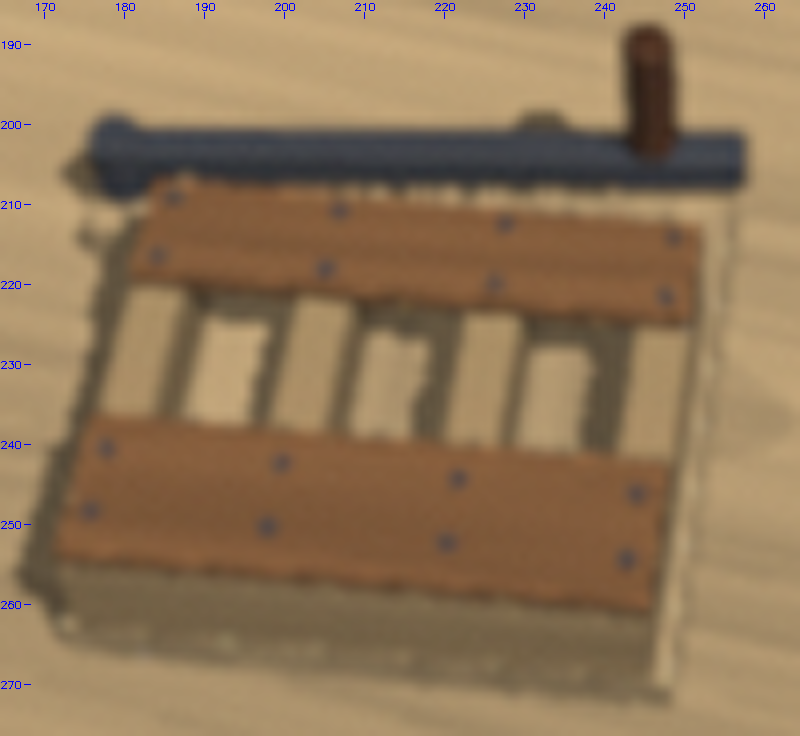

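View pics/c_board.png

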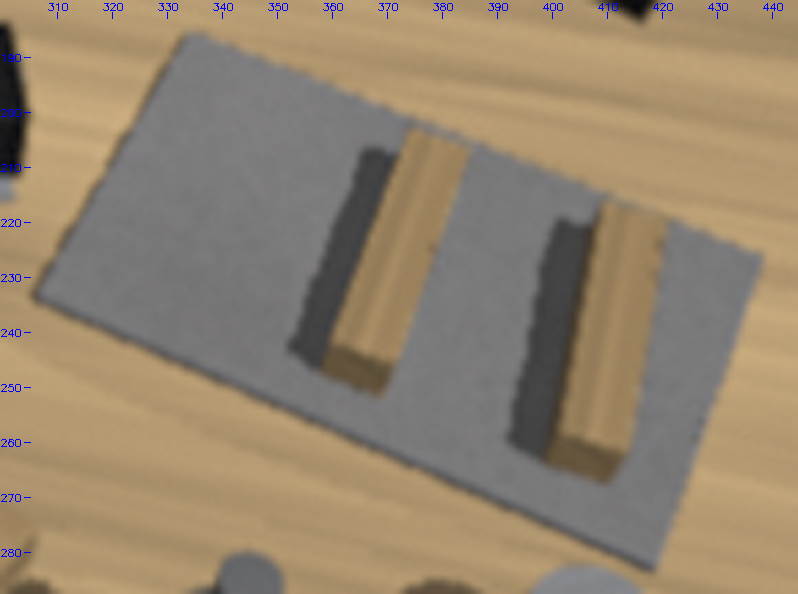

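```bash
python3 - <<'E'
from h import *
from scipy.optimize import least_squares
d=pickle.load(open("pics/scene0.pkl","rb"))
uv=np.array([(183.3,207),(252,212.8),(180.5,219.7),(251,225),(176.5,236.7),(249,242.3),(171.7,254.3),(245.7,261)])
lx=np.array([0,0,.042,.042,.1,.1,.156,.156]);sg=np.array([-1,1]*4)
def X(q): 
    c,s=np.cos(q[2]),np.sin(q[2]);y=sg*q[3]
    return np.c_[q[0]+c*lx-s*y,q[1]+s*lx+c*y,np.full(8,.069)]
r=least_squares(lambda q:(p(d,X(q))-uv).ravel(),[.65,-.05,0,.1])
print("rack",r.x,np.abs(r.fun).max())
q=r.x
def rk(x,y,z): c,s=np.cos(q[2]),np.sin(q[2]);return [q[0]+c*x-s*y,q[1]+s*x+c*y,z]
print("hinge",rk(-.034,-.125,.045),p(d,rk(-.034,-.125,.045)),"grip th0",rk(-.034,.075,.105),p(d,rk(-.034,.075,.105)))
print("gripmeas",w(d,[(245.5,189.5)],.105))
# battens top z=.043
def bat(uvt):
    P=w(d,uvt,.043);print(P.round(4).tolist());m=P.mean(0)
    # order: far-left,far-right,near-right,near-left in image
    a=(P[0]+P[1]-P[2]-P[3]);L=np.linalg.norm(a)/2;W=np.linalg.norm(P[0]+P[3]-P[1]-P[2])/2
    print("bat",m.round(4),"yaw",np.degrees(np.arctan2(a[1],a[0])),L,W)
bat([(374.5,203),(384.8,207),(371,246),(360,242)])
bat([(410,216.8),(420.7,218.7),(414,261.5),(401.5,257.7)])
B=w(d,[(334,175.5),(438,226),(418.5,283),(306,232.5)],.009);print("board",B.round(4).tolist())
E
```

```text
rack [ 0.55342131 -0.15823308  0.16752343  0.09863511] 0.5623690253102325
hinge [np.float64(0.5407399084560277), np.float64(-0.2871523670138795), 0.045] [[178.58345152 202.79114514]] grip th0 [np.float64(0.5073917162978201), np.float64(-0.08995221975283084), 0.105] [[245.06895063 194.67769991]]
gripmeas [[ 0.4888445  -0.09408308  0.105     ]]
[[0.3921, 0.2709, 0.043], [0.3995, 0.3013, 0.043], [0.5447, 0.2754, 0.043], [0.5395, 0.2451, 0.043]]
bat [0.469  0.2732 0.043 ] yaw 169.97373916635058 0.14858012155876218 0.031018937184003944
[[0.4169, 0.3739, 0.043], [0.416, 0.4037, 0.043], [0.5643, 0.3902, 0.043], [0.5609, 0.3575, 0.043]]
bat [0.4896 0.3813 0.043 ] yaw 174.16150285254008 0.1469167144584186 0.031275284413733506
board [[0.2829, 0.1394, 0.009], [0.4021, 0.4624, 0.009], [0.6052, 0.4127, 0.009], [0.5231, 0.0946, 0.009]]
```

```bash
cat >> h.py <<'E'
def pose(s): return np.array(s["eef_pos"]),Ro.from_euler("xyz",s["orientation"]).as_matrix()
def yawof(R): return np.degrees(np.arctan2(R[1,1],R[0,1]))  # heading of jaw (y) axis
def plan(s,goal,jaw=None,grip=1,n=None,step=.045):
    "goal=TCP world, jaw=heading deg of tool y; prints rows"
    P,R=pose(s); P=P.copy()
    goal=np.array(goal,float); da=0 if jaw is None else (jaw-yawof(R)+90)%180-90
    # tool x down: +turn about x lowers heading
    sgn=-1 if R[2,0]<0 else 1
    N=n or int(max(1,np.ceil(np.linalg.norm(goal-P)/step),np.ceil(abs(da)/5.9)))
    out=[]
    for k in range(N):
        v=R.T@((goal-P)/(N-k)); t=sgn*da/N
        row=[round(x/.05,2) for x in v]+[round(t/6,2),grip]
        out.append(row); P=P+R@(np.array(row[:3])*.05); R=R@Ro.from_euler("x",row[3]*6,degrees=True).as_matrix()
    for i in range(0,N,8): print(sum(out[i:i+8],[]))
    print("end",P.round(4),yawof(R).round(2),"da",round(da,1))
E
python3 - <<'E'
from h import *
from workcell import *
s=get_state();P,R=pose(s);print(R.round(3),yawof(R))
d=pickle.load(open("pics/scene0.pkl","rb"))
print("post base",w(d,[(246,204)],.045),"bar end",w(d,[(257,204.5)],.045))
print(w(d,[(334,185.5)],.009), "tape",w(d,[(297,210)],0.0),"offcut",w(d,[(293,275)],.03))
plan(s,[.40,-.09,.28],-80)
plan(s,[.40,-.09,.28],10)
E
```

```text
[[-0.     0.228  0.974]
 [-0.001  0.974 -0.228]
 [-1.    -0.001 -0.   ]] 76.83392508841715
post base [[ 0.4939469 -0.0929384  0.045    ]] bar end [[ 0.48746363 -0.06119551  0.045     ]]
[[0.32498497 0.14574615 0.009     ]] tape [[0.44298374 0.05211056 0.        ]] offcut [[0.67855349 0.08855336 0.03      ]]
[np.float64(-0.06), np.float64(-0.75), np.float64(0.46), np.float64(-0.21), 1, np.float64(-0.06), np.float64(-0.76), np.float64(0.44), np.float64(-0.21), 1, np.float64(-0.06), np.float64(-0.76), np.float64(0.42), np.float64(-0.21), 1, np.float64(-0.06), np.float64(-0.77), np.float64(0.41), np.float64(-0.21), 1, np.float64(-0.05), np.float64(-0.78), np.float64(0.39), np.float64(-0.21), 1, np.float64(-0.06), np.float64(-0.79), np.float64(0.37), np.float64(-0.21), 1, np.float64(-0.05), np.float64(-0.8), np.float64(0.35), np.float64(-0.21), 1, np.float64(-0.06), np.float64(-0.81), np.float64(0.34), np.float64(-0.21), 1]
[np.float64(-0.05), np.float64(-0.81), np.float64(0.32), np.float64(-0.21), 1, np.float64(-0.06), np.float64(-0.82), np.float64(0.3), np.float64(-0.21), 1, np.float64(
[... 1384 characters left out ...]
7), np.float64(0.79), np.float64(0.62), 1, np.float64(-0.05), np.float64(-0.32), np.float64(0.81), np.float64(0.62), 1, np.float64(-0.06), np.float64(-0.27), np.float64(0.83), np.float64(0.62), 1, np.float64(-0.05), np.float64(-0.21), np.float64(0.85), np.float64(0.62), 1, np.float64(-0.06), np.float64(-0.16), np.float64(0.86), np.float64(0.62), 1, np.float64(-0.05), np.float64(-0.1), np.float64(0.87), np.float64(0.62), 1, np.float64(-0.06), np.float64(-0.04), np.float64(0.88), np.float64(0.62), 1]
[np.float64(-0.05), np.float64(0.01), np.float64(0.87), np.float64(0.62), 1, np.float64(-0.06), np.float64(0.08), np.float64(0.88), np.float64(0.62), 1]
end [ 0.4003 -0.0902  0.2802] 9.87 da -66.8
```

```bash
sed -i 's/da=0 if jaw is None else (jaw-yawof(R)+90)%180-90/da=0 if jaw is None else (jaw-yawof(R)+180)%360-180/; s/row=\[round(x\/.05,2) for x in v\]+\[round(t\/6,2),grip\]/row=[float(round(x\/.05,2)) for x in v]+[float(round(t\/6,2)),grip]/' h.py
python3 - <<'E'
from h import *
from workcell import *
plan(get_state(),[.42,-.10,.28],-80)
E
```

```text
[-0.04, -0.5, 0.32, 0.97, 1, -0.04, -0.47, 0.37, 0.97, 1, -0.04, -0.43, 0.41, 0.97, 1, -0.04, -0.38, 0.46, 0.97, 1, -0.04, -0.33, 0.49, 0.97, 1, -0.04, -0.28, 0.52, 0.97, 1, -0.04, -0.23, 0.55, 0.97, 1, -0.04, -0.17, 0.57, 0.97, 1]
[-0.04, -0.11, 0.58, 0.97, 1, -0.04, -0.05, 0.59, 0.97, 1, -0.04, 0.01, 0.59, 0.97, 1, -0.04, 0.07, 0.59, 0.97, 1, -0.04, 0.13, 0.58, 0.97, 1, -0.03, 0.19, 0.57, 0.97, 1, -0.04, 0.24, 0.54, 0.97, 1, -0.03, 0.3, 0.52, 0.97, 1]
[-0.04, 0.35, 0.48, 0.97, 1, -0.03, 0.39, 0.45, 0.97, 1, -0.04, 0.44, 0.4, 0.97, 1, -0.03, 0.47, 0.36, 0.97, 1, -0.04, 0.51, 0.31, 0.97, 1, -0.03, 0.54, 0.26, 0.97, 1, -0.04, 0.56, 0.2, 0.97, 1, -0.03, 0.58, 0.14, 0.97, 1]
[-0.04, 0.59, 0.08, 0.97, 1, -0.03, 0.59, 0.02, 0.97, 1, -0.04, 0.59, -0.04, 0.97, 1]
end [ 0.4201 -0.0998  0.2802] -80.31 da -156.8
```

Call:
{"name": "send_rows", "arguments": {"steps": [-0.04,-0.5,0.32,0.97,1,-0.04,-0.47,0.37,0.97,1,-0.04,-0.43,0.41,0.97,1,-0.04,-0.38,0.46,0.97,1,-0.04,-0.33,0.49,0.97,1,-0.04,-0.28,0.52,0.97,1,-0.04,-0.23,0.55,0.97,1,-0.04,-0.17,0.57,0.97,1]}}

```text
time_s: 0.95
eef_pos: [0.2328, 0.4318, 0.2455]
orientation: [-0.949, 1.571, -1.996]
contact_force: [1.2, 0.3, -0.4]
opening: 0.996
```

Call:
{"name": "send_rows", "arguments": {"steps": [-0.04,-0.11,0.58,0.97,1,-0.04,-0.05,0.59,0.97,1,-0.04,0.01,0.59,0.97,1,-0.04,0.07,0.59,0.97,1,-0.04,0.13,0.58,0.97,1,-0.03,0.19,0.57,0.97,1,-0.04,0.24,0.54,0.97,1,-0.03,0.3,0.52,0.97,1]}}

```text
time_s: 1.75
eef_pos: [0.3122, 0.2079, 0.2607]
orientation: [2.339, 1.571, 0.48]
contact_force: [0.8, 0.5, -0.8]
opening: 0.995
```

Call:
{"name": "send_rows", "arguments": {"steps": [-0.04,0.35,0.48,0.97,1,-0.03,0.39,0.45,0.97,1,-0.04,0.44,0.4,0.97,1,-0.03,0.47,0.36,0.97,1,-0.04,0.51,0.31,0.97,1,-0.03,0.54,0.26,0.97,1,-0.04,0.56,0.2,0.97,1,-0.03,0.58,0.14,0.97,1]}}

```text
time_s: 2.55
eef_pos: [0.3907, -0.0172, 0.2747]
orientation: [2.734, 1.571, 0.062]
contact_force: [0.5, 0.5, 0.0]
opening: 1.003
```

Call:
{"name": "send_rows", "arguments": {"steps": [-0.04,0.59,0.08,0.97,1,-0.03,0.59,0.02,0.97,1,-0.04,0.59,-0.04,0.97,1,0,0,0,0,1,0,0,0,0,1]}}

```text
time_s: 3.05
eef_pos: [0.42, -0.0999, 0.2798]
orientation: [-0.646, 1.57, 2.665]
contact_force: [0.6, 0.2, 0.3]
opening: 1.001
```

```bash
cat > look.py <<'E'
import sys
from h import *
from workcell import *
def look(n,tag,show=True):
    d=snapshot(n);pickle.dump(d,open(f"pics/{tag}.pkl","wb"));crop(d,0,0,512,384,1.56,f"pics/{tag}.png")
    return d
if __name__=="__main__":
    d=look(sys.argv[1],sys.argv[2]);s=get_state();P,R=pose(s);print(s["time_s"],P.round(4),yawof(R).round(2),s["contact_force"].round(2),s["opening"],s["joint_positions"].round(2))
E
python3 look.py wrist w1
```

```text
3.1 [ 0.4199 -0.0994  0.28  ] -80.25 [-0.31 -0.66  0.07] 0.9998869591124901 [-0.29 -0.44  1.85  0.    1.73  1.11]
```

View pics/w1.png

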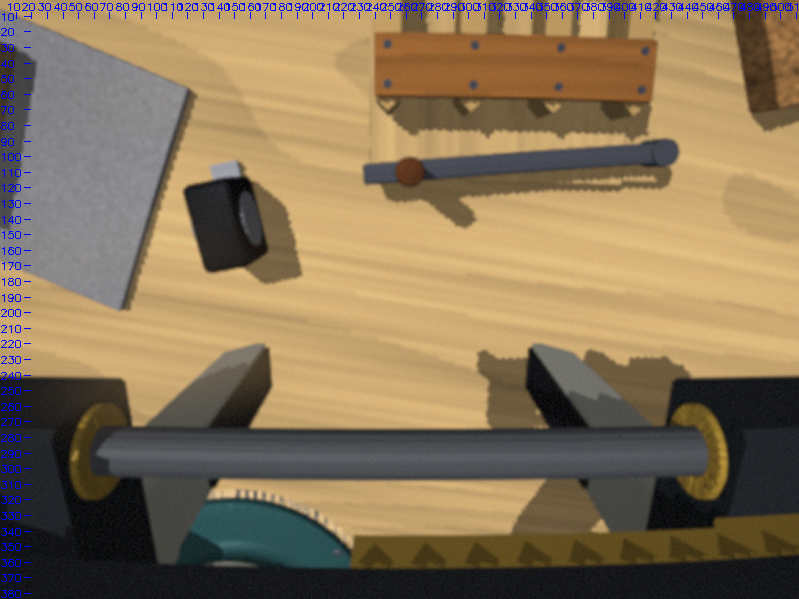

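```bash
python3 - <<'E'
from h import *
d=pickle.load(open("pics/w1.pkl","rb"))
crop(d,225,10,220,115,3.6,"pics/w1c.png")
E
```

```text
(no output)
```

View pics/w1c.png

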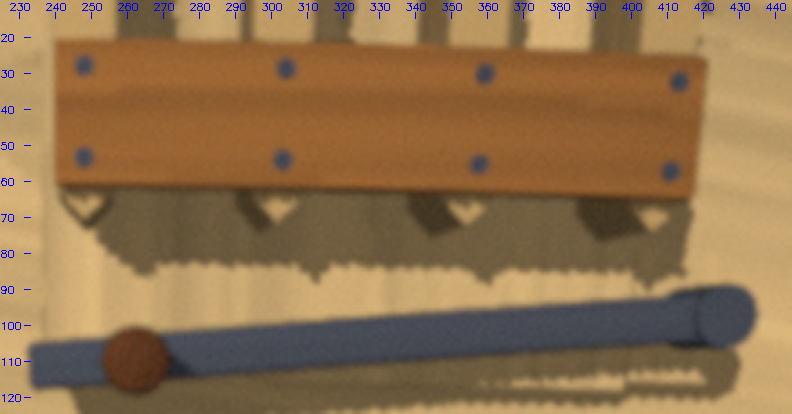

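```bash
python3 - <<'E'
from h import *
from scipy.optimize import least_squares
d=pickle.load(open("pics/w1.pkl","rb"));d0=pickle.load(open("pics/scene0.pkl","rb"))
uv=np.array([(240.8,61.7),(417.2,65.3),(240.3,21.1),(421.4,26.4)])
uv0=np.array([(183.3,207),(252,212.8),(180.5,219.7),(251,225),(176.5,236.7),(249,242.3),(171.7,254.3),(245.7,261)])
def X(q,lx,sg): 
    c,s=np.cos(q[2]),np.sin(q[2]);y=sg*.099
    return np.c_[q[0]+c*lx-s*y,q[1]+s*lx+c*y,np.full(len(lx),.069)]
A=(np.array([0,0,.042,.042]),np.array([1,-1,1,-1]));B=(np.array([0,0,.042,.042,.1,.1,.156,.156]),np.array([-1,1]*4))
for nm,f in dict(w=lambda q:(p(d,X(q,*A))-uv).ravel(),s=lambda q:(p(d0,X(q,*B))-uv0).ravel(),both=lambda q:np.r_[(p(d,X(q,*A))-uv).ravel(),(p(d0,X(q,*B))-uv0).ravel()]).items():
    r=least_squares(f,[.55,-.16,.17]);print(nm,r.x,np.abs(r.fun).max())
print("post",w(d,[(262.8,110)],.105),"hinge",w(d,[(426.9,97.5)],.05))
E
```

```text
w [ 0.54910728 -0.16141183  0.16023793] 0.8798110948555404
s [ 0.55339202 -0.15822619  0.16717644] 0.5362132664265573
both [ 0.5497861  -0.16076974  0.16396393] 1.6143562770732203
post [[ 0.48700527 -0.09642095  0.105     ]] hinge [[ 0.53608268 -0.28869025  0.05      ]]
```

```bash
python3 - <<'E'
from h import *
from workcell import *
plan(get_state(),[.4875,-.096,.15],-76)
E
```

```text
[0.65, 0.04, -0.34, -0.18, 1, 0.65, 0.05, -0.33, -0.18, 1, 0.65, 0.05, -0.33, -0.18, 1, 0.65, 0.06, -0.34, -0.18, 1]
end [ 0.4876 -0.0959  0.1499] -75.93 da 4.2
```

Call:
{"name": "send_rows", "arguments": {"steps": [0.65,0.04,-0.34,-0.18,1,0.65,0.05,-0.33,-0.18,1,0.65,0.05,-0.33,-0.18,1,0.65,0.06,-0.34,-0.18,1,0.65,0,0,0,1,0.65,0,0,0,1,0,0,0,0,1]}}

```text
time_s: 3.8
eef_pos: [0.4857, -0.0948, 0.0813]
orientation: [-0.512, 1.565, 2.876]
contact_force: [-0.0, 0.2, 0.4]
opening: 1.002
```

Call:
{"name": "send_rows", "arguments": {"steps": [0,0,0,0,-1,0,0,0,0,-1,0,0,0,0,-1,0,0,0,0,-1,0,0,0,0,-1,0,0,0,0,-1,0,0,0,0,-1,0,0,0,0,-1], "force": 25}}

```text
time_s: 4.6
eef_pos: [0.4878, -0.0963, 0.0851]
orientation: [-0.799, 1.571, 2.587]
contact_force: [-0.0, -0.6, -1.1]
opening: 0.359
```

```bash
python3 look.py wrist w2
```

```text
4.65 [ 0.4878 -0.0963  0.0851] -75.99 [ 0.57 -0.09  0.34] 0.31967103036383304 [-0.25 -0.2   1.99 -0.    1.36  1.08]
```

View pics/w2.png

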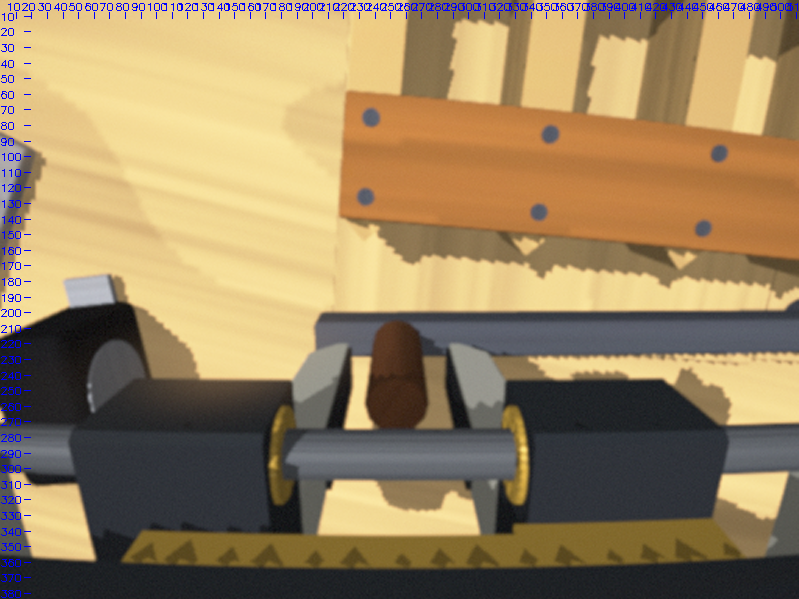

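The post sits centred between the closing fingers, near (398,385). I'll finish closing on it.

Call:
{"name": "send_rows", "arguments": {"steps": [0,0,0,0,-1,0,0,0,0,-1,0,0,0,0,-1,0,0,0,0,-1,0,0,0,0,-1]}}

```text
time_s: 5.15
eef_pos: [0.4877, -0.0957, 0.0851]
orientation: [-1.45, 1.569, 1.936]
contact_force: [-1.6, 5.0, 1.8]
opening: 0.209
```

```bash
cat > arc.py <<'E'
from h import *
from workcell import *
import sys
# rotate about hinge by ang deg (CCW +) n rows
H=np.array([.5358,-.2895])
def arc(ang,n,grip=-1):
    s=get_state();P,R=pose(s);P=P.copy();P0=P.copy()
    v=P[:2]-H;print("r",np.linalg.norm(v),"bar deg",np.degrees(np.arctan2(v[1],v[0])),"th",np.degrees(np.arctan2(v[1],v[0]))-90-9.2)
    out=[]
    for k in range(n):
        a=np.radians(ang*(k+1)/n);c,sn=np.cos(a),np.sin(a)
        g=np.r_[H+np.array([[c,-sn],[sn,c]])@v,P0[2]]
        row=[float(round(x/.05,2)) for x in R.T@(g-P)]+[float(round(-ang/n/6,2)),grip]
        out.append(row);P=P+R@(np.array(row[:3])*.05);R=R@Ro.from_euler("x",row[3]*6,degrees=True).as_matrix()
    for i in range(0,n,8): print(sum(out[i:i+8],[]))
    print(P)
arc(float(sys.argv[1]),int(sys.argv[2]))
E
python3 arc.py 108 24; python3 -c "
from workcell import *;s=get_state();print(s['opening'],s['contact_force'])"
```

```text
r 0.1996471857060974 bar deg 103.95031333312888 th 4.750313333128876
[0.0, 0.01, 0.31, -0.75, -1, 0.0, 0.01, 0.32, -0.75, -1, 0.0, 0.02, 0.31, -0.75, -1, -0.0, 0.01, 0.31, -0.75, -1, -0.0, 0.01, 0.32, -0.75, -1, -0.0, 0.01, 0.31, -0.75, -1, -0.0, 0.01, 0.31, -0.75, -1, -0.0, 0.02, 0.32, -0.75, -1]
[-0.0, 0.01, 0.31, -0.75, -1, -0.0, 0.01, 0.31, -0.75, -1, -0.0, 0.01, 0.32, -0.75, -1, -0.0, 0.01, 0.31, -0.75, -1, -0.0, 0.02, 0.31, -0.75, -1, -0.0, 0.01, 0.32, -0.75, -1, -0.0, 0.01, 0.31, -0.75, -1, -0.0, 0.01, 0.31, -0.75, -1]
[-0.0, 0.01, 0.32, -0.75, -1, -0.0, 0.02, 0.31, -0.75, -1, -0.0, 0.01, 0.31, -0.75, -1, -0.0, 0.01, 0.31, -0.75, -1, -0.01, 0.01, 0.32, -0.75, -1, 0.0, 0.01, 0.31, -0.75, -1, 0.0, 0.01, 0.31, -0.75, -1, 0.0, 0.02, 0.32, -0.75, -1]
[ 0.36661627 -0.39511851  0.08527247]
0.2089677815936187 [-1.59006013  5.01621049  1.8024448 ]
```

Call:
{"name": "send_rows", "arguments": {"steps": [0.0,0.01,0.31,-0.75,-1,0.0,0.01,0.32,-0.75,-1,0.0,0.02,0.31,-0.75,-1,0,0.01,0.31,-0.75,-1,0,0.01,0.32,-0.75,-1,0,0.01,0.31,-0.75,-1,0,0.01,0.31,-0.75,-1,0,0.02,0.32,-0.75,-1]}}

```text
time_s: 5.95
eef_pos: [0.3826, -0.1621, 0.0851]
orientation: [-2.164, 1.571, 1.854]
contact_force: [1.8, -0.9, -3.0]
opening: 0.208
```

Low forces and the opening is unchanged, so I'll continue.

Call:
{"name": "send_rows", "arguments": {"steps": [0,0.01,0.31,-0.75,-1,0,0.01,0.31,-0.75,-1,0,0.01,0.32,-0.75,-1,0,0.01,0.31,-0.75,-1,0,0.02,0.31,-0.75,-1,0,0.01,0.32,-0.75,-1,0,0.01,0.31,-0.75,-1,0,0.01,0.31,-0.75,-1]}}

```text
time_s: 6.75
eef_pos: [0.337, -0.2765, 0.0851]
orientation: [1.621, 1.569, -0.017]
contact_force: [13.1, -0.4, -5.1]
opening: 0.213
```

```bash
python3 arc.py 34 8; python3 look.py scene s2
```

```text
r 0.19926941318775745 bar deg 176.24517642875156 th 77.04517642875156
[-0.0, 0.01, 0.3, -0.71, -1, 0.0, 0.01, 0.29, -0.71, -1, 0.0, 0.01, 0.3, -0.71, -1, 0.0, 0.02, 0.29, -0.71, -1, 0.0, 0.01, 0.3, -0.71, -1, 0.0, 0.01, 0.29, -0.71, -1, 0.0, 0.01, 0.3, -0.71, -1, 0.0, 0.01, 0.29, -0.71, -1]
[ 0.36363989 -0.38974657  0.08515186]
6.8 [ 0.3369 -0.278   0.0851] -3.52 [ 7.43 -0.07 -2.86] 0.2090748479358433 [-0.75 -0.36  2.11  0.    1.39 -0.69]
```

View pics/s2.png

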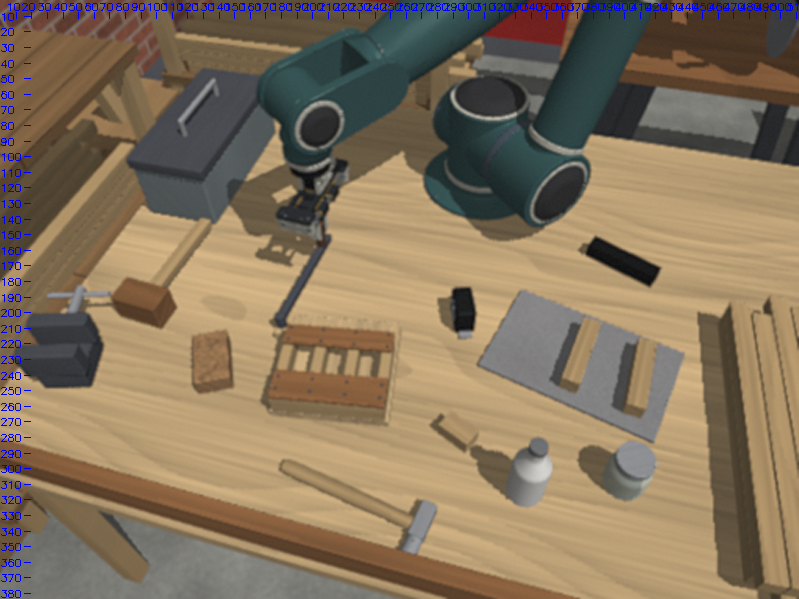

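```bash
python3 - <<'E'
from h import *
d=pickle.load(open("pics/s2.pkl","rb"))
print(w(d,np.array([(213,220),(140,205)])/1.56,0).round(3),w(d,np.array([(203,178),(270,78)])/1.56,.13).round(3))
E
```

```text
[[ 0.288 -0.557  0.   ]
 [ 0.284 -0.746  0.   ]] [[ 0.295 -0.544  0.13 ]
 [-0.095 -0.554  0.13 ]]
```

Call:
{"name": "send_rows", "arguments": {"steps": [0,0.01,0.3,-0.71,-1,0,0.01,0.29,-0.71,-1,0,0.01,0.3,-0.71,-1,0,0.02,0.29,-0.71,-1,0,0.01,0.3,-0.71,-1,0,0.01,0.29,-0.71,-1,0,0,0,0,-1]}}

```text
time_s: 7.5
eef_pos: [0.3508, -0.3637, 0.0851]
orientation: [1.361, 1.57, 0.168]
contact_force: [2.2, 0.8, 1.8]
opening: 0.21
```

Call:
{"name": "send_rows", "arguments": {"steps": [0,0,0,0,0,0,0,0,0,0,0,0,0,0,0,0,0,0,0,0,-1,0,0,0,0,-1,0,0,0,0,-1,0,0,0,0]}}

```text
time_s: 8.2
eef_pos: [0.35, -0.3621, 0.237]
orientation: [-2.453, 1.571, 2.635]
contact_force: [1.2, 0.3, 0.1]
opening: 0.499
```

```bash
python3 look.py scene s3; python3 - <<'E'
from h import *
from workcell import *
plan(get_state(),[.46,.22,.30],-94,grip=1)
E
```

```text
8.25 [ 0.3512 -0.3635  0.2461] 21.57 [-1.1   0.74  8.49] 0.49642475408164494 [-0.85 -0.27  1.78  0.    1.62 -1.23]
[-0.06, 0.32, -0.5, 0.96, 1, -0.06, 0.26, -0.53, 0.96, 1, -0.06, 0.21, -0.56, 0.96, 1, -0.06, 0.15, -0.57, 0.96, 1, -0.06, 0.09, -0.59, 0.96, 1, -0.06, 0.04, -0.59, 0.96, 1, -0.06, -0.02, -0.59, 0.96, 1, -0.06, -0.08, -0.59, 0.96, 1]
[-0.06, -0.14, -0.58, 0.96, 1, -0.06, -0.2, -0.56, 0.96, 1, -0.05, -0.26, -0.53, 0.96, 1, -0.06, -0.31, -0.51, 0.96, 1, -0.05, -0.36, -0.47, 0.96, 1, -0.06, -0.4, -0.44, 0.96, 1, -0.05, -0.44, -0.39, 0.96, 1, -0.06, -0.48, -0.35, 0.96, 1]
[-0.05, -0.51, -0.3, 0.96, 1, -0.06, -0.54, -0.24, 0.96, 1, -0.05, -0.57, -0.18, 0.96, 1, -0.06, -0.58, -0.13, 0.96, 1]
end [0.4599 0.2202 0.3001] -93.63 da -115.6
```

View pics/s3.png

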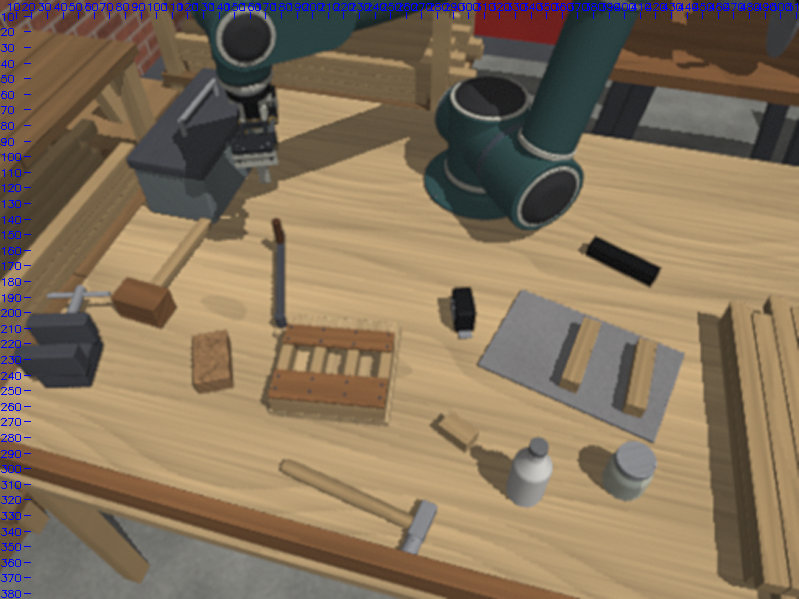

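```bash
python3 - <<'E'
from h import *
from workcell import *
plan(get_state(),[.36,.305,.24],-98,grip=1)
E
```

```text
[0.0, 0.24, -0.59, 0.95, 1, 0.0, 0.18, -0.61, 0.95, 1, 0.0, 0.12, -0.63, 0.95, 1, 0.0, 0.06, -0.63, 0.95, 1, 0.0, -0.01, -0.64, 0.95, 1, 0.0, -0.07, -0.63, 0.95, 1, 0.0, -0.13, -0.62, 0.95, 1, 0.0, -0.19, -0.61, 0.95, 1]
[0.0, -0.25, -0.59, 0.95, 1, 0.0, -0.31, -0.56, 0.95, 1, 0.0, -0.36, -0.52, 0.95, 1, 0.0, -0.41, -0.49, 0.95, 1, 0.0, -0.46, -0.44, 0.95, 1, 0.0, -0.5, -0.39, 0.95, 1, 0.0, -0.54, -0.34, 0.95, 1, 0.0, -0.57, -0.29, 0.95, 1]
[0.01, -0.59, -0.23, 0.95, 1, 0.0, -0.61, -0.17, 0.95, 1, 0.01, -0.63, -0.11, 0.95, 1, 0.0, -0.63, -0.04, 0.95, 1, 0.01, -0.64, 0.02, 0.95, 1]
end [0.3598 0.305  0.2399] -98.13 da -119.6
```

Call:
{"name": "send_rows", "arguments": {"steps": [-0.06,0.32,-0.5,0.96,1,-0.06,0.26,-0.53,0.96,1,-0.06,0.21,-0.56,0.96,1,-0.06,0.15,-0.57,0.96,1,-0.06,0.09,-0.59,0.96,1,-0.06,0.04,-0.59,0.96,1,-0.06,-0.02,-0.59,0.96,1,-0.06,-0.08,-0.59,0.96,1]}}

```text
time_s: 9.05
eef_pos: [0.3942, -0.1282, 0.2594]
orientation: [1.571, 1.57, -0.432]
contact_force: [0.3, -0.6, -0.6]
opening: 1.002
```

Call:
{"name": "send_rows", "arguments": {"steps": [-0.06,-0.14,-0.58,0.96,1,-0.06,-0.2,-0.56,0.96,1,-0.05,-0.26,-0.53,0.96,1,-0.06,-0.31,-0.51,0.96,1,-0.05,-0.36,-0.47,0.96,1,-0.06,-0.4,-0.44,0.96,1,-0.05,-0.44,-0.39,0.96,1,-0.06,-0.48,-0.35,0.96,1]}}

```text
time_s: 9.85
eef_pos: [0.4378, 0.1051, 0.2818]
orientation: [2.745, 1.57, -0.062]
contact_force: [0.0, 0.3, -0.4]
opening: 1.0
```

Call:
{"name": "send_rows", "arguments": {"steps": [-0.05,-0.51,-0.3,0.96,1,-0.06,-0.54,-0.24,0.96,1,-0.05,-0.57,-0.18,0.96,1,-0.06,-0.58,-0.13,0.96,1,0,0,0,0,1]}}

```text
time_s: 10.35
eef_pos: [0.4593, 0.2231, 0.2924]
orientation: [-0.454, 1.57, 2.623]
contact_force: [0.1, 0.4, -0.3]
opening: 1.001
```

```bash
python3 - <<'E'
from h import *
from workcell import *
plan(get_state(),[.375,.305,.25],-98,grip=1)
E
```

```text
[0.28, -0.51, 0.6, 0.24, 1, 0.29, -0.49, 0.61, 0.24, 1, 0.28, -0.48, 0.62, 0.24, 1]
end [0.3748 0.305  0.25  ] -98.03 da -4.3
```

Call:
{"name": "send_rows", "arguments": {"steps": [0.2,-0.51,0.6,0.24,1,0.2,-0.49,0.61,0.24,1,0.2,-0.48,0.62,0.24,1,0,0,0,0,1,0,0,0,0,1]}}

```text
time_s: 10.85
eef_pos: [0.3743, 0.3023, 0.2627]
orientation: [2.862, 1.57, -0.416]
contact_force: [0.3, 0.1, 0.5]
opening: 0.999
```

```bash
python3 look.py wrist w3
```

```text
10.9 [0.3749 0.3019 0.2629] -97.88 [ 0.52 -0.01 -0.28] 1.0007171877751617 [ 0.63 -0.32  1.79 -0.    1.67  2.33]
```

View pics/w3.png

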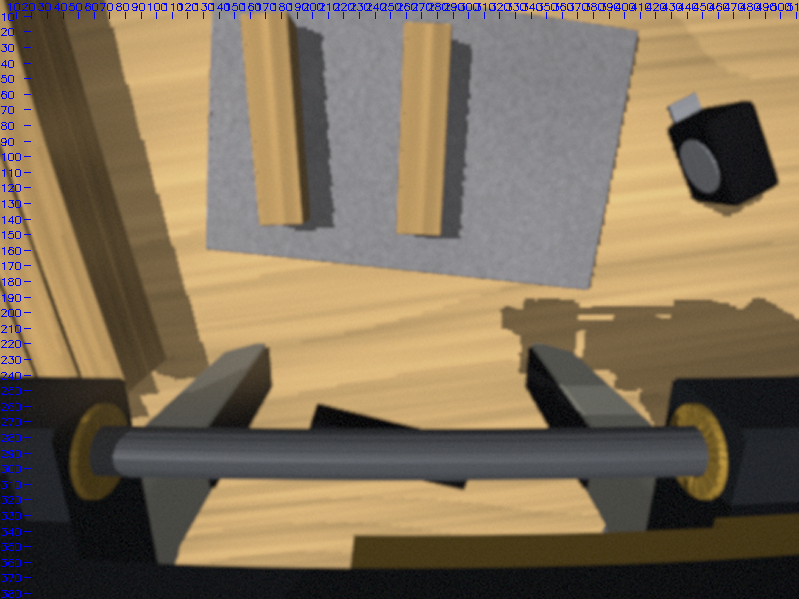

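```bash
python3 - <<'E'
from h import *
d=pickle.load(open("pics/w3.pkl","rb"))
crop(d,145,0,165,160,3.7,"pics/w3c.png")
E
```

```text
(no output)
```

View pics/w3c.png

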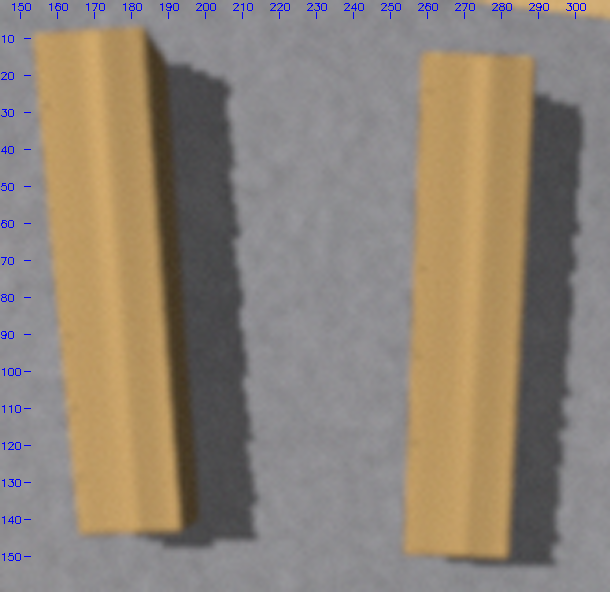

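```bash
cat > bat.py <<'E'
from h import *
def bat(d,uv,z):
    # corners: far-left, far-right, near-right, near-left (far=nose)
    P=w(d,uv,z);m=P.mean(0);a=(P[0]+P[1]-P[2]-P[3])/2;L=np.linalg.norm(a);W=np.linalg.norm(P[0]+P[3]-P[1]-P[2])/2
    y=np.degrees(np.arctan2(a[1],a[0]));u=a/L
    print("centre",m.round(4),"yaw",y.round(2),"LxW",L.round(4),W.round(4),"tail",(m-.075*u).round(4));return m,y,u
E
python3 - <<'E'
from bat import *
from workcell import *
d=pickle.load(open("pics/w3.pkl","rb"))
f=lambda a:np.array(a)/3.7+[145,0]-.0
m,y,u=bat(d,f([(422,53),(534,57),(509,557),(404,555)]),.043)
bat(d,f([(33,30),(146,27),(182,530),(78,533)]),.043)
g=m-u*.050
print("grasp",g)
plan(get_state(),[g[0],g[1],.12],y-90)
E
```

```text
centre [0.4651 0.2712 0.043 ] yaw -9.74 LxW 0.1488 0.0334 tail [0.3911 0.2839 0.043 ]
centre [0.4881 0.3789 0.043 ] yaw -5.94 LxW 0.1491 0.0337 tail [0.4135 0.3866 0.043 ]
grasp [0.41578728 0.27967441 0.043     ]
[0.71, 0.08, -0.22, 0.08, 1, 0.72, 0.08, -0.22, 0.08, 1, 0.71, 0.08, -0.22, 0.08, 1, 0.72, 0.08, -0.21, 0.08, 1]
end [0.4156 0.2796 0.12  ] -99.8 da -1.9
```

Call:
{"name": "send_rows", "arguments": {"steps": [0.71,0.08,-0.22,0.08,1,0.72,0.08,-0.22,0.08,1,0.71,0.08,-0.22,0.08,1,0.72,0.08,-0.21,0.08,1,0.64,0,0,0,1,0.64,0,0,0,1,0.6,0,0,0,1,0,0,0,0,1]}}

```text
time_s: 11.7
eef_pos: [0.4151, 0.2783, 0.0229]
orientation: [0.766, 1.567, -2.549]
contact_force: [-0.7, -0.9, -0.0]
opening: 1.001
```

Call:
{"name": "send_rows", "arguments": {"steps": [0,0,0,0,-1,0,0,0,0,-1,0,0,0,0,-1,0,0,0,0,-1,0,0,0,0,-1,0,0,0,0,-1,0,0,0,0,-1,0,0,0,0,-1], "force": 40}}

```text
time_s: 12.5
eef_pos: [0.4153, 0.2801, 0.0257]
orientation: [-2.827, 1.571, 0.143]
contact_force: [0.3, -0.1, 2.3]
opening: 0.361
```

```bash
python3 look.py wrist w4
```

```text
12.55 [0.4153 0.2801 0.0257] -99.86 [ 0.18 -0.17  0.49] 0.35924960672893175 [ 0.54 -0.13  2.03 -0.    1.24  2.29]
```

View pics/w4.png

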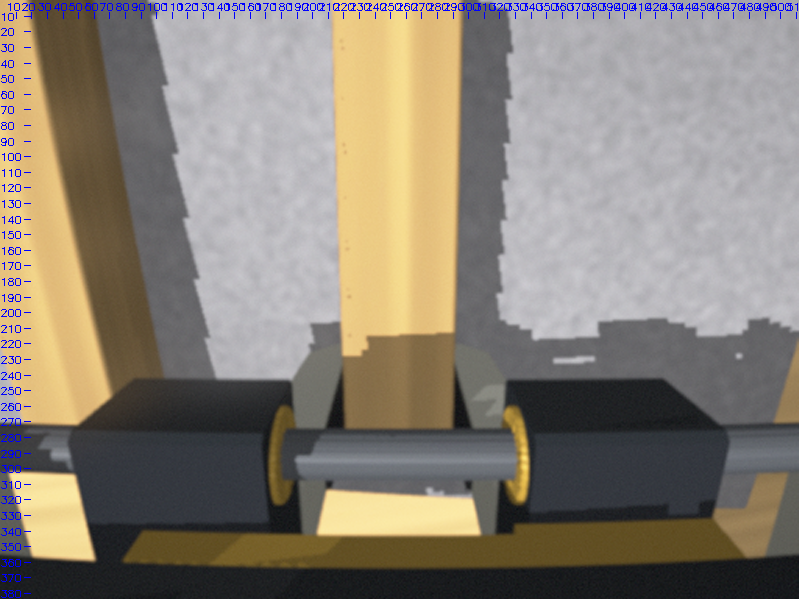

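Call:
{"name": "send_rows", "arguments": {"steps": [0,0,0,0,-1,-0.3,0,0,0,-1,-0.6,0,0,0,-1,-0.6,0,0,0,-1,-0.5,0,0,0,-1,0,0,0,0,-1]}}

```text
time_s: 13.15
eef_pos: [0.4165, 0.2808, 0.1304]
orientation: [-2.434, 1.565, 0.536]
contact_force: [0.1, 0.2, -0.6]
opening: 0.363
```

```bash
python3 - <<'E'
from h import *
from workcell import *
s=get_state();print(s["opening"])
plan(s,[.3766,-.1285,.13],-80.8,grip=-1,step=.03)
E
```

```text
0.36293102743214256
[-0.0, 0.59, -0.04, -0.23, -1, -0.0, 0.59, -0.03, -0.23, -1, -0.0, 0.59, -0.02, -0.23, -1, -0.0, 0.59, -0.0, -0.23, -1, -0.0, 0.59, 0.01, -0.23, -1, -0.0, 0.59, 0.03, -0.23, -1, -0.0, 0.58, 0.04, -0.23, -1, -0.0, 0.58, 0.05, -0.23, -1]
[-0.0, 0.58, 0.07, -0.23, -1, -0.0, 0.58, 0.08, -0.23, -1, -0.01, 0.58, 0.1, -0.23, -1, -0.0, 0.58, 0.11, -0.23, -1, -0.01, 0.57, 0.13, -0.23, -1, -0.0, 0.57, 0.13, -0.23, -1]
end [ 0.3768 -0.1285  0.13  ] -80.54 da 19.1
```

Call:
{"name": "send_rows", "arguments": {"steps": [0,0.59,-0.04,-0.23,-1,0,0.59,-0.03,-0.23,-1,0,0.59,-0.02,-0.23,-1,0,0.59,0,-0.23,-1,0,0.59,0.01,-0.23,-1,0,0.59,0.03,-0.23,-1,0,0.58,0.04,-0.23,-1,0,0.58,0.05,-0.23,-1]}}

```text
time_s: 13.95
eef_pos: [0.392, 0.0447, 0.1256]
orientation: [0.299, 1.571, -2.821]
contact_force: [0.6, 0.1, -0.8]
opening: 0.363
```

Call:
{"name": "send_rows", "arguments": {"steps": [0,0.58,0.07,-0.23,-1,0,0.58,0.08,-0.23,-1,0,0.58,0.1,-0.23,-1,0,0.58,0.11,-0.23,-1,0,0.57,0.13,-0.23,-1,0,0.57,0.13,-0.23,-1,0,0,0,0,-1,0,0,0,0,-1]}}

```text
time_s: 14.75
eef_pos: [0.3753, -0.1294, 0.1255]
orientation: [-0.874, 1.57, 2.431]
contact_force: [-0.3, 0.4, 0.2]
opening: 0.365
```

```bash
python3 look.py wrist w5; python3 look.py side sd5
```

```text
14.8 [ 0.3754 -0.1289  0.1255] -80.59 [ 0.37 -0.46 -0.29] 0.36198513728581794 [-0.4  -0.49  2.13  0.    1.5   1.01]
14.85 [ 0.3756 -0.1287  0.1256] -80.54 [-0.06 -0.14  0.35] 0.3604592954450755 [-0.39 -0.49  2.13  0.    1.5   1.01]
```

View pics/w5.png

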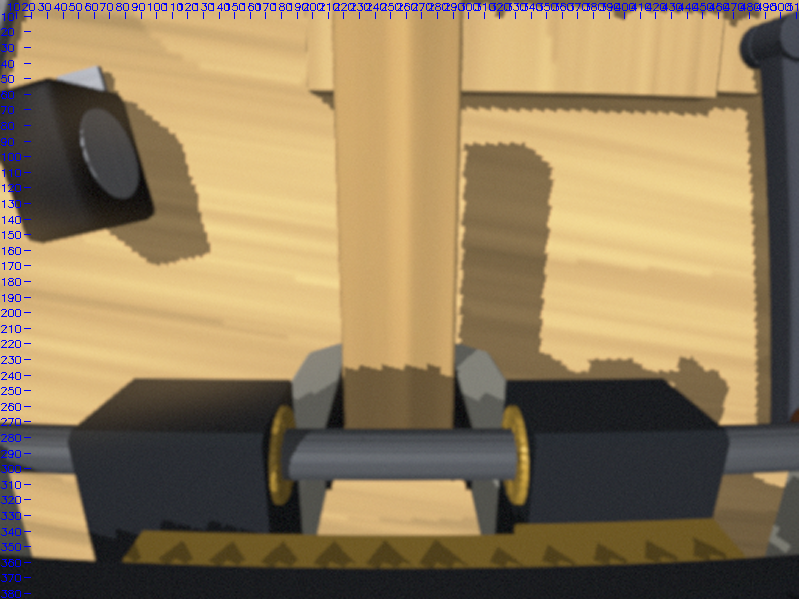

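View pics/sd5.png

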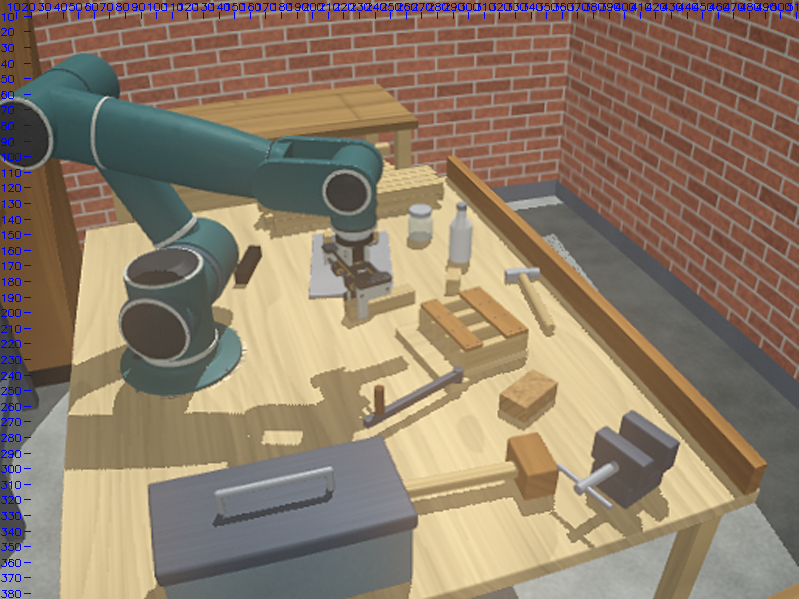

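```bash
python3 - <<'E'
from h import *
from workcell import *
d=pickle.load(open("pics/w5.pkl","rb"))
P=w(d,np.array([(308.5,91.5),(717,97.5)])/1.56,.018)
v=P[0]-P[1];print(P,np.linalg.norm(v),np.degrees(np.arctan2(v[1],v[0]))-90)
q=[.5491,-.1614,.1602];c,s_=np.cos(q[2]),np.sin(q[2])
for y in (.105,-.105): print(q[0]-.06*c-s_*y,q[1]-.06*s_+c*y)
E
```

```text
[[ 0.47359356 -0.06785513  0.018     ]
 [ 0.50750487 -0.2749832   0.018     ]] 0.209885720027954 9.298056085359107
0.4731191328678615 -0.06731542193404748
0.506617419133342 -0.27462645593194135
```

```bash
cat > rk.py <<'E'
from h import *
from workcell import *
Q=[.5495,-.1618,np.radians(9.25)]
def rk(x,y): c,s=np.cos(Q[2]),np.sin(Q[2]);return np.array([Q[0]+c*x-s*y,Q[1]+s*x+c*y])
def inv(P): c,s=np.cos(Q[2]),np.sin(Q[2]);a,b=P[0]-Q[0],P[1]-Q[1];return np.array([c*a+s*b,-s*a+c*b])
def go(x,y,z,grip,step=.03,n=None,jaw=-80.75):
    s=get_state();print(s["time_s"],"rack xy now",inv(s["eef_pos"]).round(4),"z",s["eef_pos"][2].round(4),"open",round(s["opening"],3),"F",s["contact_force"].round(1))
    plan(s,[*rk(x,y),z],jaw,grip=grip,step=step,n=n)
E
python3 -c "
from rk import *
go(-.165,.06,.0385,-1)"
```

```text
14.85 rack xy now [-0.1663  0.0607] z 0.1256 open 0.36 F [-0.1 -0.1  0.3]
[0.58, 0.0, -0.01, 0.01, -1, 0.58, 0.01, -0.01, 0.01, -1, 0.58, 0.0, -0.01, 0.01, -1]
end [ 0.3771 -0.1289  0.0386] -80.72 da -0.2
```

Call:
{"name": "send_rows", "arguments": {"steps": [0.58,0,-0.01,0.01,-1,0.58,0.01,-0.01,0.01,-1,0.58,0,-0.01,0.01,-1,0,0,0,0,-1,0,0,0,0,-1]}}

```text
time_s: 15.35
eef_pos: [0.3773, -0.1289, 0.0393]
orientation: [-0.597, 1.57, 2.708]
contact_force: [-0.2, 0.1, -0.3]
opening: 0.365
```

```bash
python3 look.py wrist w6;python3 -c "
from rk import *
go(-.100,.06,.0385,-1,step=.02)"
```

```text
15.4 [ 0.3777 -0.1292  0.0401] -80.67 [-0.36  0.53 -0.28] 0.363489896967331 [-0.39 -0.41  2.23 -0.    1.33  1.01]
15.4 rack xy now [-0.1643  0.0598] z 0.0401 open 0.363 F [-0.4  0.5 -0.3]
[0.01, -0.0, -0.32, 0.0, -1, 0.01, -0.0, -0.32, 0.0, -1, 0.01, -0.0, -0.32, 0.0, -1, 0.0, -0.0, -0.33, 0.0, -1]
end [ 0.4413 -0.1188  0.0386] -80.67 da -0.1
```

View pics/w6.png

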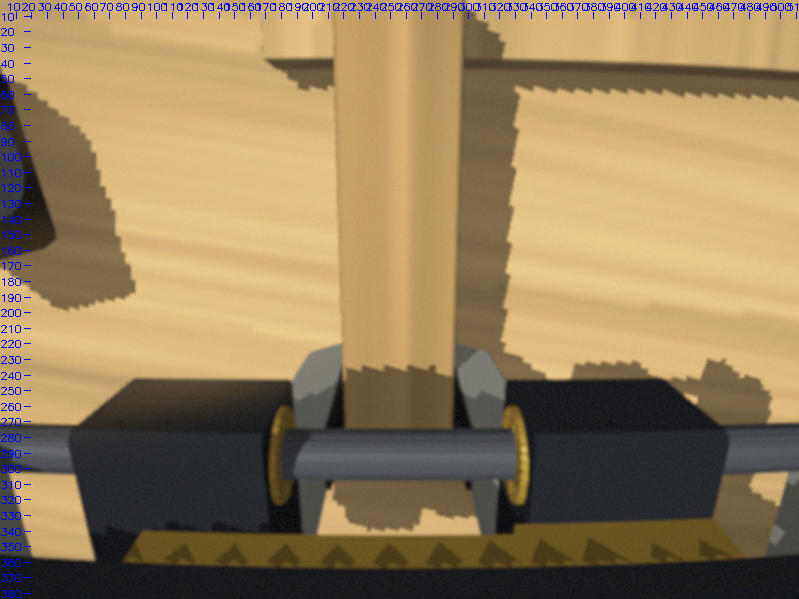

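Call:
{"name": "send_rows", "arguments": {"steps": [0,0,-0.32,0,-1,0,0,-0.32,0,-1,0,0,-0.32,0,-1,0,0,-0.33,0,-1,0,0,0,0,-1]}}

```text
time_s: 15.9
eef_pos: [0.4426, -0.1189, 0.0404]
orientation: [2.718, 1.569, -0.26]
contact_force: [-0.4, -0.1, -1.0]
opening: 0.361
```

```bash
python3 look.py wrist w7;python3 look.py side sd7;python3 -c "
from rk import *
go(-.022,.06,.0375,-1,step=.012)"
```

```text
15.95 [ 0.4416 -0.119   0.0399] -80.67 [-0.33  0.61 -1.25] 0.36390960732807354 [-0.32 -0.26  2.11 -0.    1.29  1.09]
16.0 [ 0.4409 -0.1191  0.0396] -80.69 [-0.24 -0.09 -0.39] 0.36141149895455243 [-0.32 -0.26  2.11 -0.    1.29  1.09]
16.0 rack xy now [-0.1003  0.0596] z 0.0396 open 0.361 F [-0.2 -0.1 -0.4]
[0.01, -0.0, -0.22, 0.0, -1, 0.01, -0.0, -0.22, 0.0, -1, 0.0, -0.0, -0.23, 0.0, -1, 0.01, -0.0, -0.22, 0.0, -1, 0.0, -0.0, -0.23, 0.0, -1, 0.01, -0.0, -0.22, 0.0, -1, 0.0, -0.01, -0.23, 0.0, -1]
end [ 0.5183 -0.1059  0.0376] -80.69 da -0.1
```

View pics/w7.png

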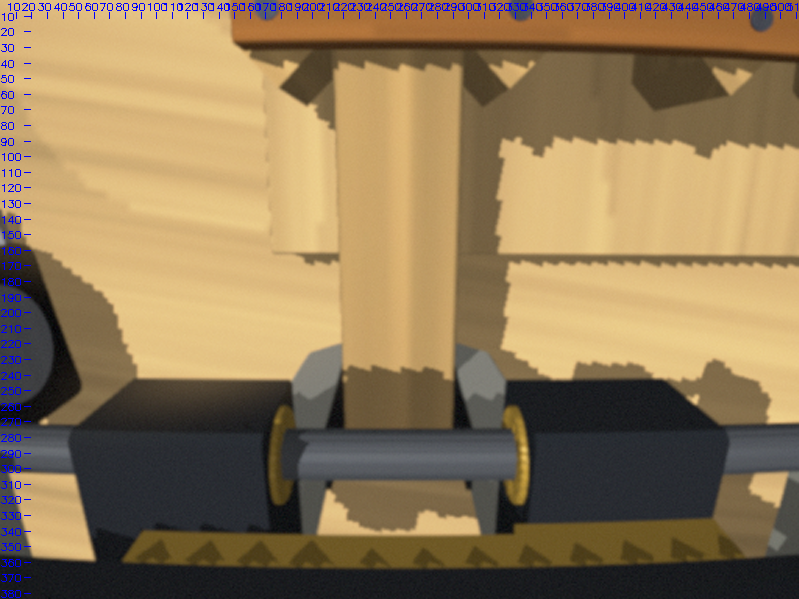

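View pics/sd7.png

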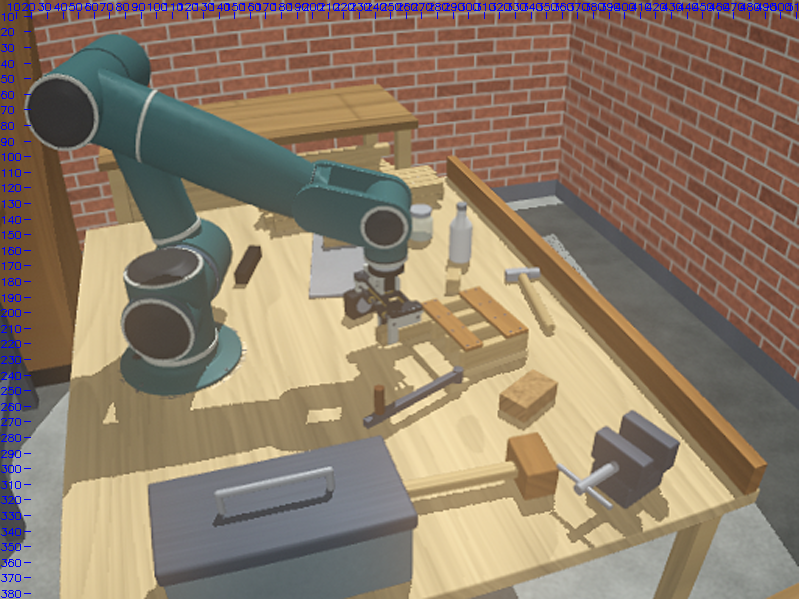

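The batten is centred between the two divider noses, which are at (308,105) and (485,105). I'll keep sliding it in.

Call:
{"name": "send_rows", "arguments": {"steps": [0.01,0,-0.22,0,-1,0.01,0,-0.22,0,-1,0,0,-0.23,0,-1,0.01,0,-0.22,0,-1]}}

```text
time_s: 16.4
eef_pos: [0.4858, -0.1118, 0.0372]
orientation: [2.831, 1.571, -0.149]
contact_force: [-0.5, 0.2, -0.6]
opening: 0.362
```

Call:
{"name": "send_rows", "arguments": {"steps": [0,0,-0.23,0,-1,0.01,0,-0.22,0,-1,0,0,-0.23,0,-1,0,0,0,0,-1,0,0,0,0,-1]}}

```text
time_s: 16.9
eef_pos: [0.5182, -0.1064, 0.0364]
orientation: [-0.344, 1.57, 2.96]
contact_force: [0.4, 0.4, -1.1]
opening: 0.364
```

```bash
python3 look.py wrist w8;python3 -c "
from rk import *
go(-.022,.06,.0365,-1,step=.012)"
```

```text
16.95 [ 0.518  -0.1064  0.0365] -80.72 [-0.02  0.48 -0.79] 0.3641248542772168 [-0.25 -0.08  1.96 -0.    1.26  1.16]
16.95 rack xy now [-0.0222  0.0597] z 0.0365 open 0.364 F [-0.   0.5 -0.8]
[-0.0, -0.01, -0.0, 0.0, -1]
end [ 0.518  -0.1059  0.0365] -80.72 da -0.0
```

View pics/w8.png

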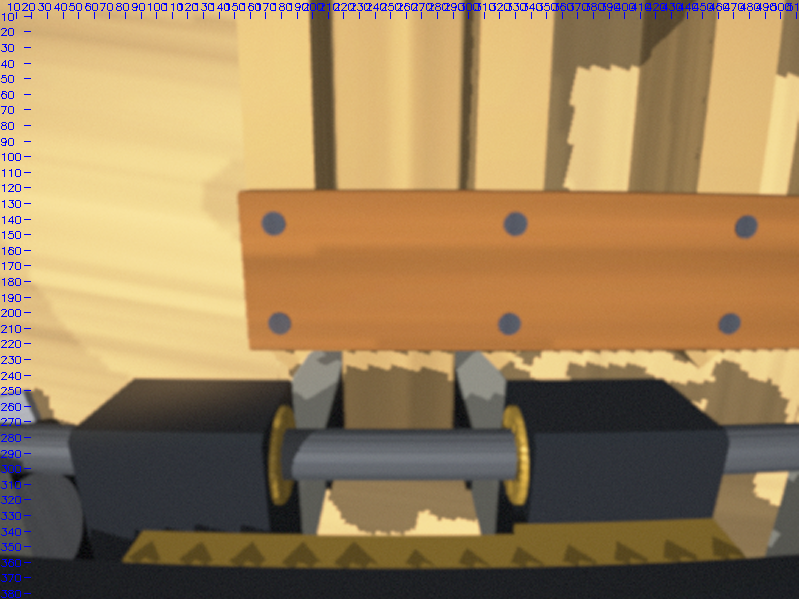

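Call:
{"name": "send_rows", "arguments": {"steps": [0.02,0,0,0,-1,0,0,0,0,0.12,0,0,0,0,0.12,0,0,0,0,0.12,0,0,0,0,0.12,0,0,0,0,0.12]}}

```text
time_s: 17.55
eef_pos: [0.5183, -0.1065, 0.0357]
orientation: [2.852, 1.571, -0.128]
contact_force: [0.6, -0.5, -0.4]
opening: 0.56
```

Call:
{"name": "send_rows", "arguments": {"steps": [0,0,0.3,0,0.12,0,0,0.4,0,0.12,0,0,0.5,0,0.12,0,0,0,0,-1,0,0,0,0,-1,0,0,0,0,-1,0,0,0,0,-1,0,0,0,0,-1]}}

```text
time_s: 18.35
eef_pos: [0.4594, -0.116, 0.0356]
orientation: [-0.384, 1.571, 2.919]
contact_force: [-0.2, -0.1, -0.6]
opening: 0.179
```

Call:
{"name": "send_rows", "arguments": {"steps": [0,0,0,0,-1,0,0,0,0,-1,0,0,0,0,-1]}}

```text
time_s: 18.65
eef_pos: [0.4591, -0.1161, 0.0356]
orientation: [-0.043, 1.571, -3.023]
contact_force: [-1.3, -0.4, 0.5]
opening: 0.005
```

```bash
python3 look.py wrist w9;python3 -c "
from rk import *
go(-.024,.06,.0345,-1,step=.01)"
```

```text
18.7 [ 0.4591 -0.1161  0.0356] -80.73 [ 0.75 -0.15 -0.51] 0.007917507901048663 [-0.3  -0.21  2.08  0.    1.27  1.11]
18.7 rack xy now [-0.0819  0.0596] z 0.0356 open 0.008 F [ 0.7 -0.1 -0.5]
[0.0, -0.0, -0.19, 0.0, -1, 0.0, -0.0, -0.19, 0.0, -1, 0.01, -0.0, -0.19, 0.0, -1, 0.0, -0.0, -0.2, 0.0, -1, 0.01, -0.0, -0.19, 0.0, -1, 0.0, -0.01, -0.2, 0.0, -1]
end [ 0.5163 -0.1063  0.0346] -80.73 da -0.0
```

View pics/w9.png

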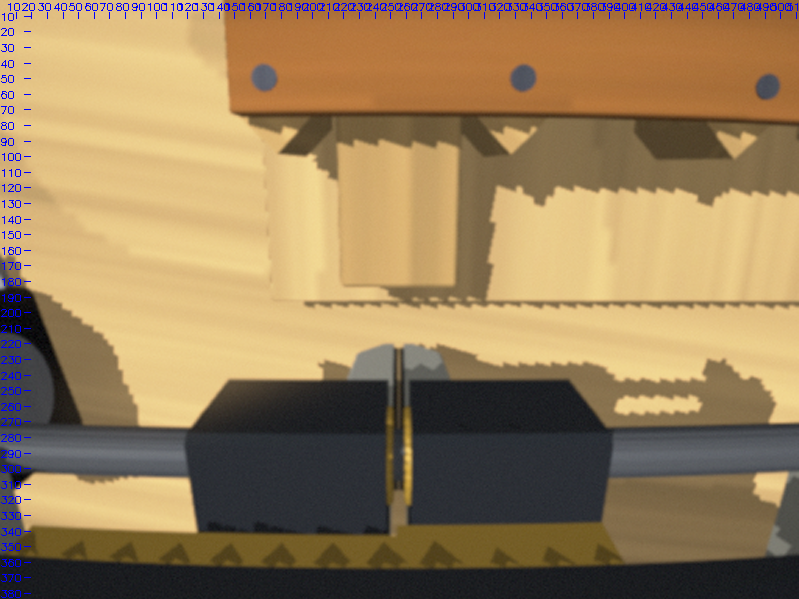

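Call:
{"name": "send_rows", "arguments": {"steps": [0,0,-0.19,0,-1,0,0,-0.19,0,-1,0.01,0,-0.19,0,-1,0,0,-0.2,0,-1,0.01,0,-0.19,0,-1,0,0,-0.15,0,-1]}}

```text
time_s: 19.3
eef_pos: [0.5147, -0.107, 0.0344]
orientation: [-0.452, 1.57, 2.851]
contact_force: [-1.3, 0.3, 0.9]
opening: 0.005
```

Call:
{"name": "send_rows", "arguments": {"steps": [0,0,-0.06,0,-1,0,0,-0.04,0,-1,0,0,0,0,-1]}}

```text
time_s: 19.6
eef_pos: [0.5188, -0.1063, 0.0346]
orientation: [-1.457, 1.571, 1.847]
contact_force: [1.0, 0.6, -0.4]
opening: 0.008
```

```bash
python3 look.py wrist w10;python3 -c "
from rk import *
go(-.018,.06,.0345,-1,step=.01)"
```

```text
19.65 [ 0.5187 -0.1064  0.0346] -80.72 [ 1.08  0.14 -0.02] 0.008362085162925135 [-0.25 -0.08  1.96  0.    1.26  1.16]
19.65 rack xy now [-0.0215  0.0597] z 0.0346 open 0.008 F [ 1.1  0.1 -0. ]
[0.0, -0.01, -0.07, 0.0, -1]
end [ 0.5221 -0.1053  0.0346] -80.72 da -0.0
```

View pics/w10.png

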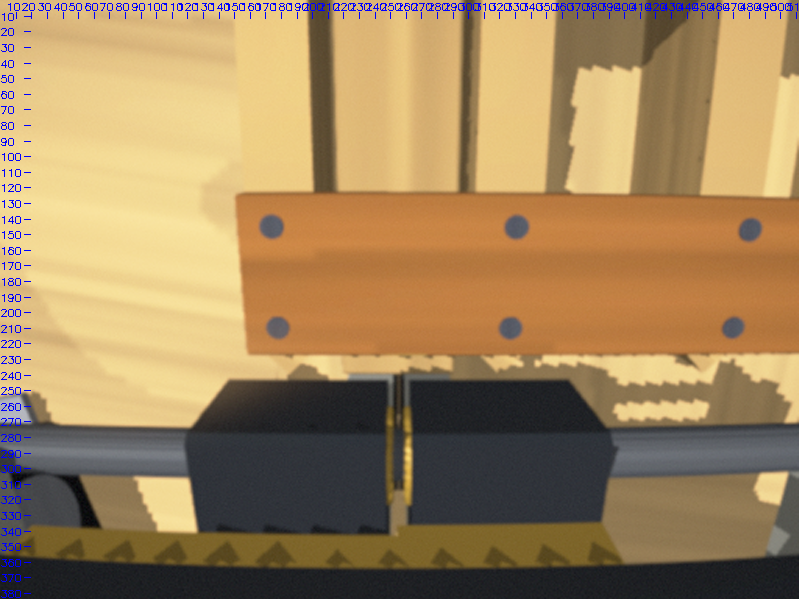

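Free so far. I'll creep forward 1 mm per row and watch the force for contact with the back board.

Call:
{"name": "send_rows", "arguments": {"steps": [0,0,-0.02,0,-1,0,0,-0.02,0,-1,0,0,-0.02,0,-1]}}

```text
time_s: 19.95
eef_pos: [0.5201, -0.1062, 0.0347]
orientation: [-0.068, 1.567, -3.048]
contact_force: [-25.9, -3.1, 17.2]
opening: 0.006
```

Call:
{"name": "send_rows", "arguments": {"steps": [0,0,-0.02,0,-1,0,0,-0.02,0,-1]}}

```text
time_s: 20.15
eef_pos: [0.5202, -0.1061, 0.0347]
orientation: [-0.078, 1.562, -3.058]
contact_force: [-48.6, -5.0, 30.8]
opening: 0.006
```

Call:
{"name": "send_rows", "arguments": {"steps": [0,0,-0.02,0,-1,0,0,-0.02,0,-1]}}

```text
time_s: 20.35
eef_pos: [0.5203, -0.1061, 0.0347]
orientation: [-0.08, 1.557, -3.059]
contact_force: [-70.9, -6.5, 45.3]
opening: 0.006
```

The arm stops at x ≈ -20 mm, which is the expected home position. I'll back off now.

Call:
{"name": "send_rows", "arguments": {"steps": [0,0,0.14,0,-1,0,0,0.5,0,-1,0,0,0.6,0,-1,-0.5,0,0.3,0,-1,-0.8,0,0,0,1,-0.8,0,0,0,1,0,0,0,0,1]}}

```text
time_s: 21.05
eef_pos: [0.4514, -0.1183, 0.1453]
orientation: [2.676, 1.563, -0.304]
contact_force: [-0.5, 0.1, 0.3]
opening: 0.216
```

```bash
python3 look.py wrist w11;python3 look.py scene s11;python3 -c "
from rk import *
plan(get_state(),[.39,.385,.25],-96)"
```

```text
21.1 [ 0.4507 -0.1181  0.1424] -80.74 [ 0.22 -0.12 -0.56] 0.25837370549181987 [-0.31 -0.32  1.99 -0.    1.47  1.1 ]
21.15 [ 0.45   -0.1178  0.1403] -80.73 [-0.29  0.98 -1.01] 0.3018416170932342 [-0.31 -0.32  1.99  0.    1.47  1.1 ]
[-0.18, -0.84, -0.04, 0.21, 1, -0.18, -0.84, -0.02, 0.21, 1, -0.18, -0.84, 0.0, 0.21, 1, -0.18, -0.84, 0.02, 0.21, 1, -0.19, -0.84, 0.04, 0.21, 1, -0.18, -0.84, 0.06, 0.21, 1, -0.19, -0.84, 0.07, 0.21, 1, -0.18, -0.84, 0.09, 0.21, 1]
[-0.19, -0.84, 0.11, 0.21, 1, -0.18, -0.84, 0.13, 0.21, 1, -0.19, -0.83, 0.15, 0.21, 1, -0.18, -0.83, 0.17, 0.21, 1]
end [0.3902 0.3848 0.2499] -95.85 da -15.3
```

View pics/w11.png

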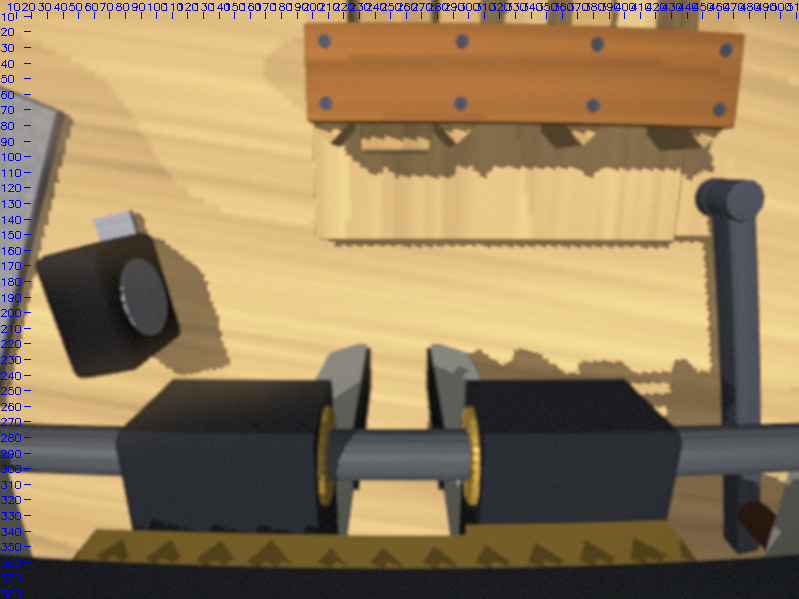

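View pics/s11.png

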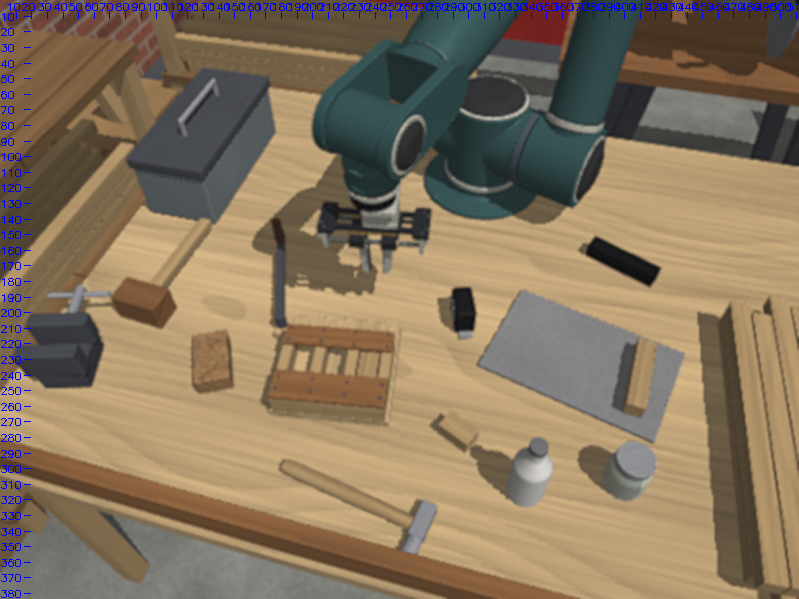

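```bash
python3 -c "
from rk import *
d=pickle.load(open('pics/w11.pkl','rb'))
for q in w(d,np.array([(362,150),(430,152)])/1.56,.052): print(inv(q))"
```

```text
[-0.01131584  0.0756143 ]
[-0.01225887  0.04246971]
```

Call:
{"name": "send_rows", "arguments": {"steps": [-0.18,-0.84,-0.04,0.21,1,-0.18,-0.84,-0.02,0.21,1,-0.18,-0.84,0,0.21,1,-0.18,-0.84,0.02,0.21,1,-0.19,-0.84,0.04,0.21,1,-0.18,-0.84,0.06,0.21,1,-0.19,-0.84,0.07,0.21,1,-0.18,-0.84,0.09,0.21,1]}}

```text
time_s: 21.95
eef_pos: [0.4093, 0.2182, 0.2115]
orientation: [0.479, 1.569, -2.677]
contact_force: [0.6, 0.4, -0.8]
opening: 0.977
```

Call:
{"name": "send_rows", "arguments": {"steps": [-0.19,-0.84,0.11,0.21,1,-0.18,-0.84,0.13,0.21,1,-0.19,-0.83,0.15,0.21,1,-0.18,-0.83,0.17,0.21,1,0,0,0,0,1,0,0,0,0,1]}}

```text
time_s: 22.55
eef_pos: [0.3896, 0.3852, 0.2478]
orientation: [0.891, 1.568, -2.351]
contact_force: [-0.4, -1.3, -1.1]
opening: 1.0
```

```bash
python3 look.py wrist w12; python3 - <<'E'
from h import *
d=pickle.load(open("pics/w12.pkl","rb"))
crop(d,150,0,210,160,3.7,"pics/w12c.png")
E
```

```text
22.6 [0.3899 0.3844 0.248 ] -95.81 [-0.41 -0.82 -0.24] 0.9964467055498746 [ 0.73 -0.17  1.69 -0.    1.62  2.4 ]
```

View pics/w12c.png

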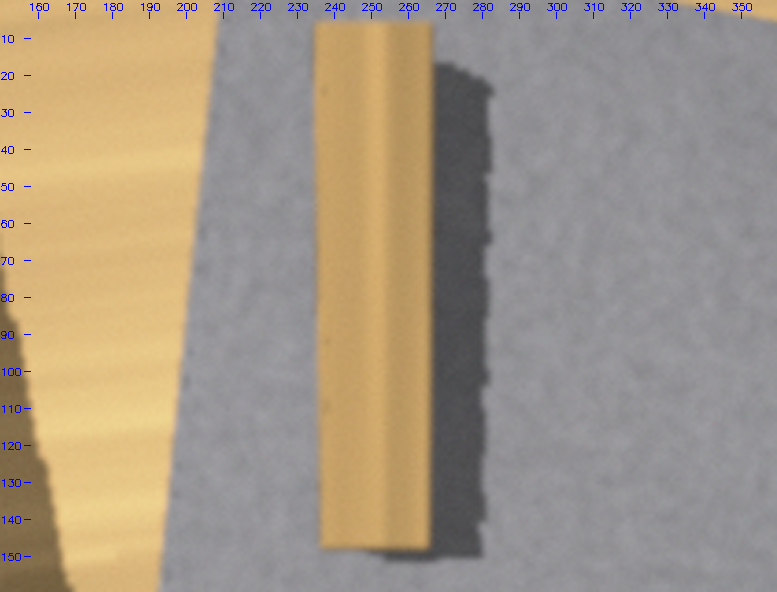

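The first batten's tail is at x ≈ -12 mm, so it is home. Next is the second one.

```bash
python3 - <<'E'
from bat import *
from workcell import *
d=pickle.load(open("pics/w12.pkl","rb"))
f=lambda a:np.array(a)/3.7+[150,0]
m,y,u=bat(d,f([(315,22),(431,22),(430,548),(321,548)]),.043)
g=m-u*.050
print("grasp",g)
plan(get_state(),[g[0],g[1],.12],y-90)
E
```

```text
centre [0.4878 0.379  0.043 ] yaw -5.61 LxW 0.149 0.0331 tail [0.4132 0.3864 0.043 ]
grasp [0.43803305 0.38393249 0.043     ]
[0.64, -0.02, -0.24, -0.01, 1, 0.64, -0.02, -0.24, -0.01, 1, 0.64, -0.03, -0.24, -0.01, 1, 0.64, -0.02, -0.24, -0.01, 1]
end [0.4379 0.3839 0.1199] -95.57 da 0.2
```

Call:
{"name": "send_rows", "arguments": {"steps": [0.64,-0.02,-0.24,-0.01,1,0.64,-0.02,-0.24,-0.01,1,0.64,-0.03,-0.24,-0.01,1,0.64,-0.02,-0.24,-0.01,1,0.64,0,0,0,1,0.64,0,0,0,1,0.6,0,0,0,1,0,0,0,0,1]}}

```text
time_s: 23.4
eef_pos: [0.4367, 0.3817, 0.0232]
orientation: [0.791, 1.564, -2.45]
contact_force: [0.4, -0.5, -0.3]
opening: 0.998
```

Call:
{"name": "send_rows", "arguments": {"steps": [0,0,0,0,-1,0,0,0,0,-1,0,0,0,0,-1,0,0,0,0,-1,0,0,0,0,-1,0,0,0,0,-1,0,0,0,0,-1,0,0,0,0,-1], "force": 40}}

```text
time_s: 24.2
eef_pos: [0.4383, 0.3845, 0.0276]
orientation: [0.808, 1.571, -2.431]
contact_force: [0.3, -1.9, 1.6]
opening: 0.363
```

Call:
{"name": "send_rows", "arguments": {"steps": [0,0,0,0,-1,0,0,0,0,-1]}}

```text
time_s: 24.4
eef_pos: [0.4383, 0.3845, 0.0276]
orientation: [0.745, 1.571, -2.494]
contact_force: [-0.2, -0.7, 1.7]
opening: 0.362
```

```bash
python3 look.py wrist w13
```

```text
24.45 [0.4383 0.3845 0.0277] -95.6 [-0.91 -0.28  0.73] 0.3616131508649753 [0.68 0.05 1.85 0.   1.24 2.34]
```

View pics/w13.png

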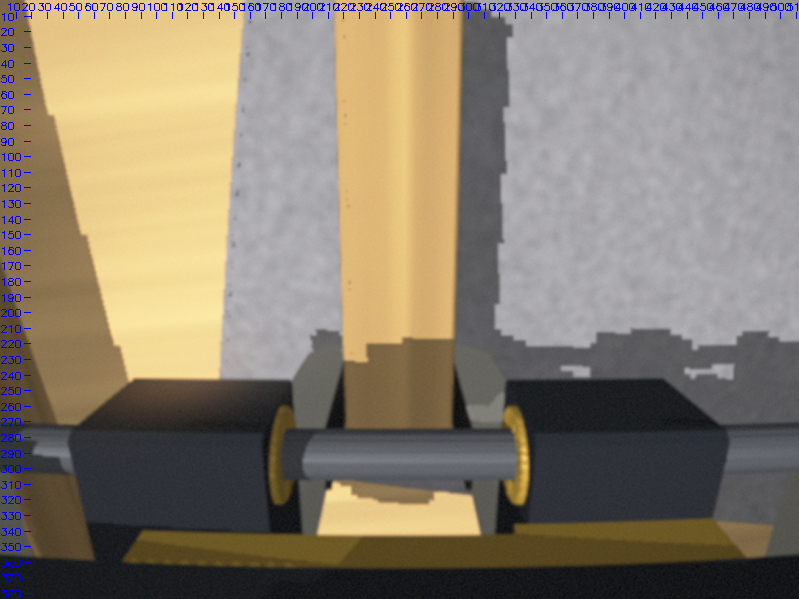

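Call:
{"name": "send_rows", "arguments": {"steps": [-0.3,0,0,0,-1,-0.6,0,0,0,-1,-0.6,0,0,0,-1,-0.5,0,0,0,-1,0,0,0,0,-1]}}

```text
time_s: 24.95
eef_pos: [0.4395, 0.3854, 0.1326]
orientation: [-2.37, 1.565, 0.673]
contact_force: [0.7, 1.1, -1.0]
opening: 0.362
```

```bash
python3 -c "
from rk import *
go(-.165,0,.13,-1,step=.037)"
```

```text
24.95 rack xy now [-0.0206  0.5578] z 0.1326 open 0.362 F [ 0.7  1.1 -1. ]
[0.0, 0.72, -0.0, -0.15, -1, 0.0, 0.72, 0.01, -0.15, -1, 0.0, 0.72, 0.02, -0.15, -1, 0.0, 0.72, 0.03, -0.15, -1, 0.0, 0.72, 0.04, -0.15, -1, 0.0, 0.72, 0.05, -0.15, -1, 0.0, 0.72, 0.06, -0.15, -1, 0.0, 0.72, 0.07, -0.15, -1]
[0.0, 0.71, 0.09, -0.15, -1, 0.0, 0.71, 0.1, -0.15, -1, 0.0, 0.71, 0.11, -0.15, -1, 0.0, 0.71, 0.12, -0.15, -1, 0.0, 0.71, 0.13, -0.15, -1, 0.0, 0.71, 0.14, -0.15, -1, 0.0, 0.7, 0.15, -0.15, -1, 0.0, 0.7, 0.16, -0.15, -1]
end [ 0.3867 -0.1882  0.1302] -81.21 da 14.9
```

Call:
{"name": "send_rows", "arguments": {"steps": [0,0.72,0,-0.15,-1,0,0.72,0.01,-0.15,-1,0,0.72,0.02,-0.15,-1,0,0.72,0.03,-0.15,-1,0,0.72,0.04,-0.15,-1,0,0.72,0.05,-0.15,-1,0,0.72,0.06,-0.15,-1,0,0.72,0.07,-0.15,-1]}}

```text
time_s: 25.75
eef_pos: [0.4113, 0.0959, 0.1274]
orientation: [0.356, 1.571, -2.757]
contact_force: [0.6, -0.9, -0.7]
opening: 0.358
```

Call:
{"name": "send_rows", "arguments": {"steps": [0,0.71,0.09,-0.15,-1,0,0.71,0.1,-0.15,-1,0,0.71,0.11,-0.15,-1,0,0.71,0.12,-0.15,-1,0,0.71,0.13,-0.15,-1,0,0.71,0.14,-0.15,-1,0,0.7,0.15,-0.15,-1,0,0.7,0.16,-0.15,-1]}}

```text
time_s: 26.55
eef_pos: [0.3849, -0.1905, 0.1275]
orientation: [-0.564, 1.571, 2.732]
contact_force: [1.4, 0.1, -0.0]
opening: 0.363
```

Call:
{"name": "send_rows", "arguments": {"steps": [0,0,0,0,-1,0,0,0,0,-1]}}

```text
time_s: 26.75
eef_pos: [0.3851, -0.1894, 0.1273]
orientation: [-0.818, 1.57, 2.475]
contact_force: [-0.5, -0.3, -0.9]
opening: 0.36
```

```bash
python3 look.py wrist w14; python3 -c "
from rk import *
go(-.165,0,.0390,-1,step=.03)"
```

```text
26.8 [ 0.3854 -0.1888  0.1274] -81.25 [ 0.11 -0.06  0.1 ] 0.3604371643069626 [-0.52 -0.4   2.07  0.    1.47  0.9 ]
26.8 rack xy now [-0.1663 -0.0002] z 0.1274 open 0.36 F [ 0.1 -0.1  0.1]
[0.59, -0.0, -0.01, -0.03, -1, 0.59, -0.0, -0.01, -0.03, -1, 0.59, -0.0, -0.01, -0.03, -1]
end [ 0.3868 -0.1885  0.0389] -80.71 da 0.5
```

View pics/w14.png

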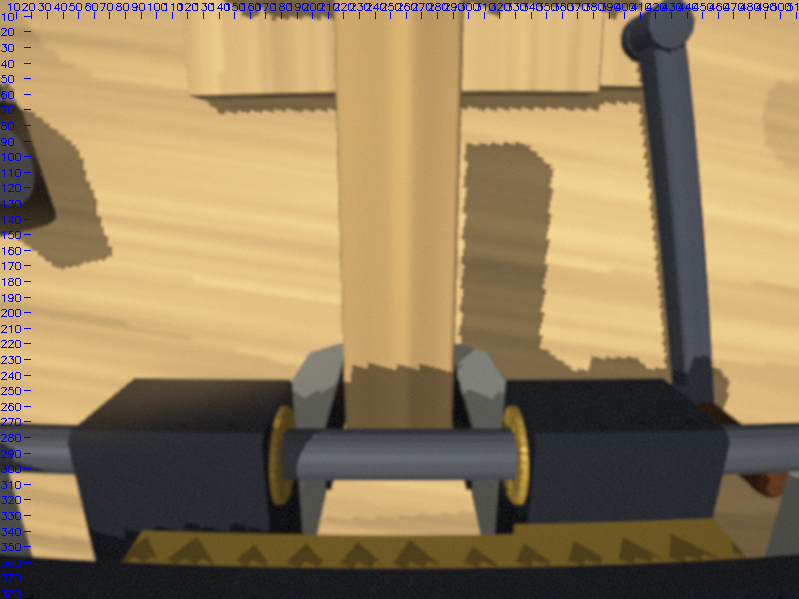

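Call:
{"name": "send_rows", "arguments": {"steps": [0.59,0,-0.01,-0.03,-1,0.59,0,-0.01,-0.03,-1,0.57,0,-0.01,-0.03,-1,0,0,0,0,-1,0,0,0,0,-1]}}

```text
time_s: 27.3
eef_pos: [0.3872, -0.1882, 0.0409]
orientation: [-0.786, 1.57, 2.519]
contact_force: [-0.5, 0.4, -0.5]
opening: 0.364
```

Call:
{"name": "send_rows", "arguments": {"steps": [0,0,-0.32,0,-1,0,0,-0.32,0,-1,0,0,-0.32,0,-1,0,0,-0.33,0,-1,0,0,0,0,-1]}}

```text
time_s: 27.8
eef_pos: [0.4526, -0.1781, 0.0421]
orientation: [2.602, 1.569, -0.375]
contact_force: [-0.0, -0.8, -1.1]
opening: 0.363
```

```bash
python3 look.py wrist w15; python3 -c "
from rk import *
go(-.022,0,.0388,-1,step=.012)"
```

```text
27.85 [ 0.4515 -0.1782  0.0417] -80.6 [-0.45  0.4  -1.44] 0.3631210219880847 [-0.43 -0.19  2.05 -0.    1.28  0.98]
27.85 rack xy now [-0.0993 -0.0005] z 0.0417 open 0.363 F [-0.5  0.4 -1.4]
[0.01, -0.0, -0.22, 0.0, -1, 0.01, -0.0, -0.22, 0.0, -1, 0.01, -0.0, -0.22, 0.0, -1, 0.01, -0.0, -0.22, 0.0, -1, 0.01, -0.0, -0.22, 0.0, -1, 0.0, -0.0, -0.22, 0.0, -1, 0.01, -0.01, -0.23, 0.0, -1]
end [ 0.5279 -0.1651  0.0387] -80.6 da -0.2
```

View pics/w15.png

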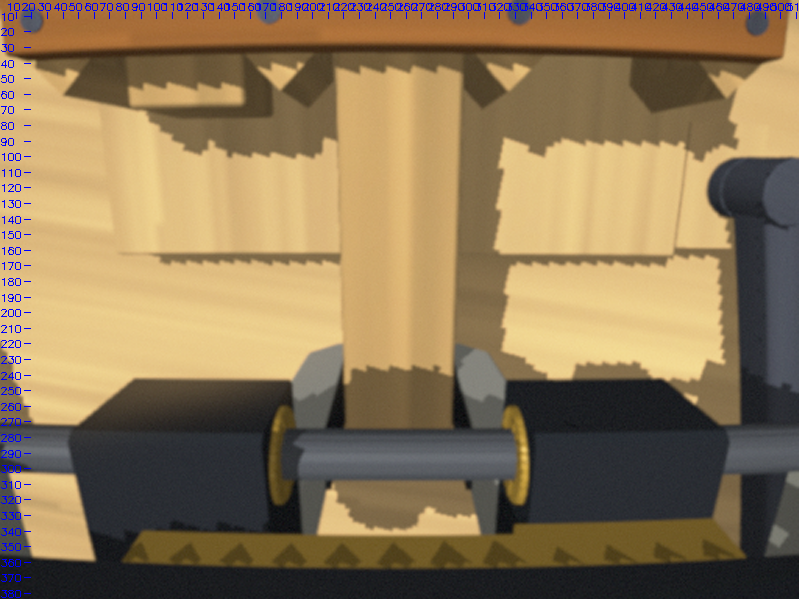

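Call:
{"name": "send_rows", "arguments": {"steps": [0.02,0,-0.22,0,-1,0.02,0,-0.22,0,-1,0.01,0,-0.22,0,-1,0.01,0,-0.22,0,-1]}}

```text
time_s: 28.25
eef_pos: [0.495, -0.1711, 0.0372]
orientation: [-3.066, 1.571, 0.238]
contact_force: [-0.8, 0.3, -1.6]
opening: 0.365
```

Call:
{"name": "send_rows", "arguments": {"steps": [0,0,-0.22,0,-1,0,0,-0.22,0,-1,0,0,-0.22,0,-1,0,0,0,0,-1,0,0,0,0,-1]}}

```text
time_s: 28.75
eef_pos: [0.5266, -0.1658, 0.0369]
orientation: [-0.38, 1.57, 2.925]
contact_force: [-0.5, 0.2, -0.9]
opening: 0.363
```

```bash
python3 look.py wrist w16; python3 -c "
from rk import *
go(-.022,0,.0375,-1,step=.012)"
```

```text
28.8 [ 0.5264 -0.1659  0.037 ] -80.66 [-0.3   0.01 -1.36] 0.3603612262250233 [-0.35 -0.03  1.91 -0.    1.26  1.06]
28.8 rack xy now [-0.0234 -0.0003] z 0.037 open 0.36 F [-0.3  0.  -1.4]
[-0.01, -0.01, -0.03, 0.01, -1]
end [ 0.5278 -0.1652  0.0375] -80.72 da -0.1
```

View pics/w16.png

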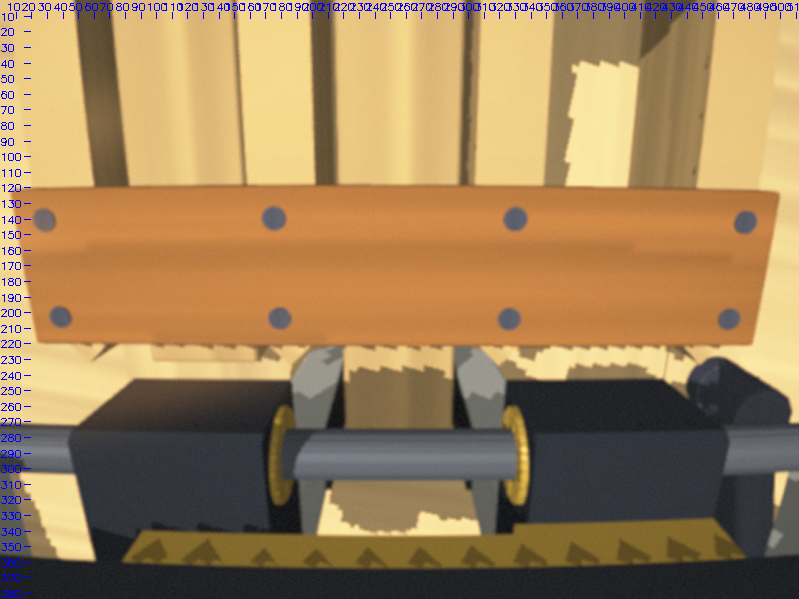

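Call:
{"name": "send_rows", "arguments": {"steps": [0,0,0,0,0.12,0,0,0,0,0.12,0,0,0,0,0.12,0,0,0,0,0.12,0,0,0.3,0,0.12,0,0,0.4,0,0.12,0,0,0.5,0,0.12,0,0,0,0,0.12]}}

```text
time_s: 29.6
eef_pos: [0.4648, -0.1759, 0.0369]
orientation: [-0.096, 1.57, -3.076]
contact_force: [0.3, 0.4, 0.0]
opening: 0.558
```

Call:
{"name": "send_rows", "arguments": {"steps": [0.02,0,0,0,-1,0.02,0,0,0,-1,0,0,0,0,-1,0,0,0,0,-1,0,0,0,0,-1,0,0,0,0,-1,0,0,0,0,-1,0,0,0,0,-1]}}

```text
time_s: 30.4
eef_pos: [0.4675, -0.1756, 0.0351]
orientation: [-0.304, 1.571, 3.001]
contact_force: [0.3, -0.2, -0.4]
opening: 0.006
```

```bash
python3 look.py wrist w17; python3 -c "
from rk import *
go(-.024,0,.0345,-1,step=.01)"
```

```text
30.45 [ 0.4675 -0.1756  0.0352] -80.66 [-0.43 -0.6   0.58] 0.0037625215703914754 [-0.41 -0.15  2.03  0.    1.26  1.  ]
30.45 rack xy now [-0.0832 -0.0005] z 0.0352 open 0.004 F [-0.4 -0.6  0.6]
[0.0, -0.0, -0.2, 0.0, -1, 0.0, -0.0, -0.2, 0.0, -1, 0.0, -0.0, -0.2, 0.0, -1, 0.0, -0.0, -0.19, 0.0, -1, 0.01, -0.0, -0.2, 0.0, -1, 0.0, -0.01, -0.19, 0.0, -1]
end [ 0.5256 -0.1656  0.0347] -80.66 da -0.1
```

View pics/w17.png

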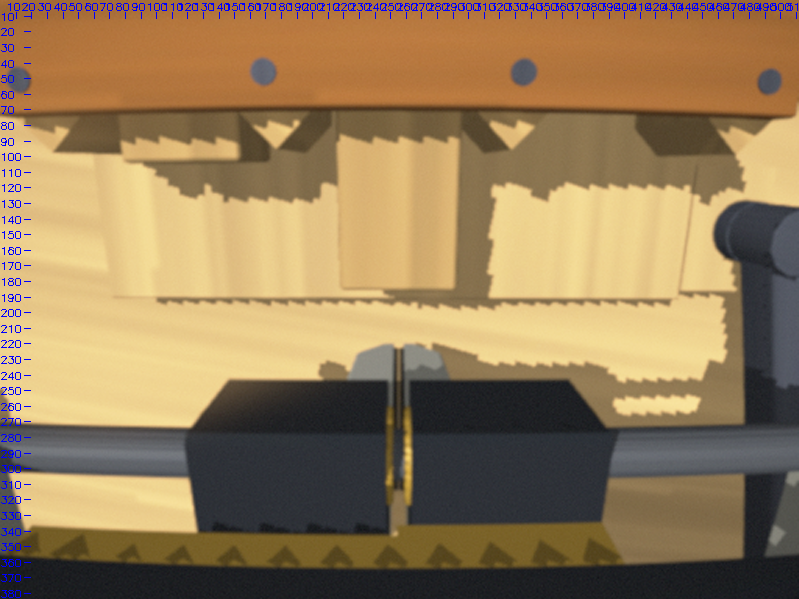

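Call:
{"name": "send_rows", "arguments": {"steps": [0,0,-0.2,0,-1,0,0,-0.2,0,-1,0,0,-0.2,0,-1,0,0,-0.19,0,-1,0,0,-0.2,0,-1,0,0,-0.18,0,-1,0,0,-0.03,0,-1]}}

```text
time_s: 31.15
eef_pos: [0.5276, -0.1657, 0.035]
orientation: [-0.601, 1.571, 2.704]
contact_force: [-2.1, -0.4, 0.9]
opening: 0.004
```

Call:
{"name": "send_rows", "arguments": {"steps": [0,0,-0.02,0,-1,0,0,-0.02,0,-1,0,0,0,0,-1]}}

```text
time_s: 31.45
eef_pos: [0.5285, -0.1656, 0.0351]
orientation: [3.114, 1.571, 0.136]
contact_force: [-0.6, 0.9, -0.1]
opening: 0.006
```

Call:
{"name": "send_rows", "arguments": {"steps": [0,0,-0.02,0,-1,0,0,0,0,-1]}}

```text
time_s: 31.65
eef_pos: [0.5295, -0.1655, 0.0352]
orientation: [1.182, 1.571, -1.797]
contact_force: [-0.6, -0.3, 0.2]
opening: 0.006
```

Call:
{"name": "send_rows", "arguments": {"steps": [0,0,-0.02,0,-1,0,0,0,0,-1]}}

```text
time_s: 31.85
eef_pos: [0.5296, -0.1655, 0.0352]
orientation: [-0.11, 1.568, -3.089]
contact_force: [-11.7, -0.9, 6.4]
opening: 0.006
```

Call:
{"name": "send_rows", "arguments": {"steps": [0,0,-0.02,0,-1,0,0,0,0,-1]}}

```text
time_s: 32.05
eef_pos: [0.5296, -0.1654, 0.0352]
orientation: [-0.11, 1.566, -3.089]
contact_force: [-22.7, -1.5, 13.1]
opening: 0.003
```

Home against the back board. I'll back off, rise and look.

Call:
{"name": "send_rows", "arguments": {"steps": [0,0,0.14,0,-1,0,0,0.5,0,-1,0,0,0.6,0,-1,-0.5,0,0.3,0,-1,-0.8,0,0,0,-1,-0.8,0,0,0,-1,-0.5,0,0,0,-1,0,0,0,0,0]}}

```text
time_s: 32.85
eef_pos: [0.4568, -0.1782, 0.1692]
orientation: [2.581, 1.565, -0.398]
contact_force: [-0.0, -0.2, -0.1]
opening: 0.054
```

```bash
python3 look.py wrist w18; python3 look.py scene s18; python3 look.py side sd18
```

```text
32.9 [ 0.4562 -0.1779  0.1668] -80.67 [ 0.24  0.02 -0.78] 0.08946017604113611 [-0.42 -0.28  1.91  0.    1.5   0.98]
32.95 [ 0.4556 -0.1776  0.1652] -80.67 [-0.09 -0.43 -0.89] 0.1278555915135345 [-0.42 -0.28  1.91  0.    1.5   0.98]
33.0 [ 0.4553 -0.1775  0.1643] -80.67 [ 0.16 -0.06 -1.15] 0.1739047809971166 [-0.42 -0.28  1.92  0.    1.5   0.98]
```

View pics/w18.png

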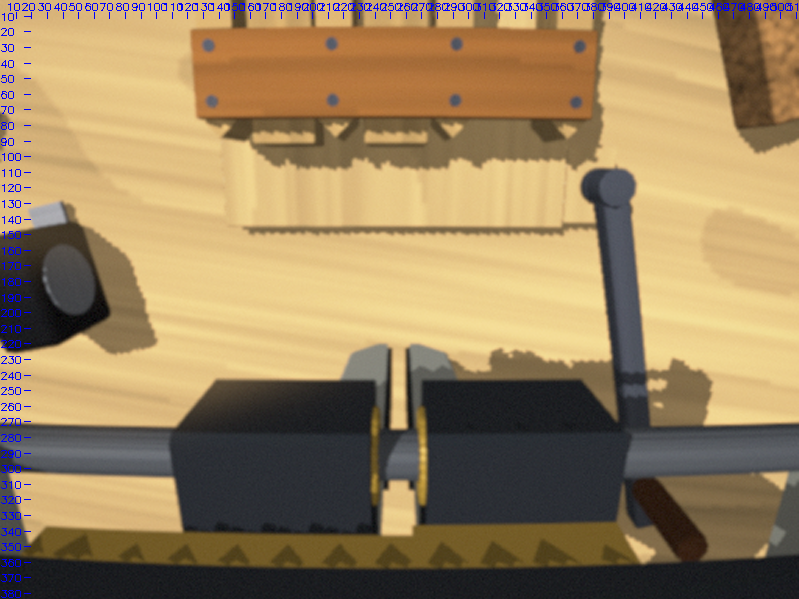

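View pics/s18.png

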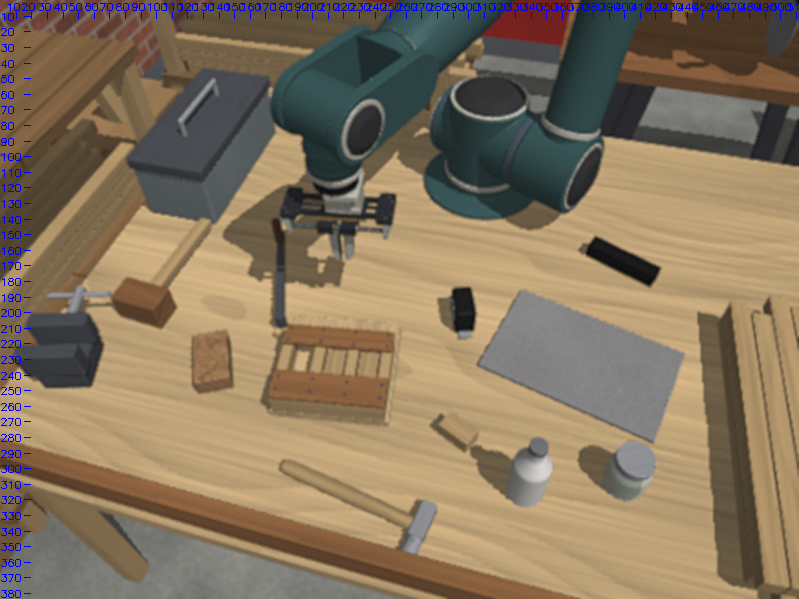

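```bash
python3 -c "
from rk import *
d=pickle.load(open('pics/w18.pkl','rb'))
print(w(d,np.array([(692,548)])/1.56,.105))
for q in w(d,np.array([(252,144),(315,144),(366,144),(427,144)])/1.56,.052): print(inv(q))
plan(get_state(),[.3508,-.3635,.17],21.5,grip=0.5)"
```

```text
[[ 0.35204523 -0.36251379  0.105     ]]
[-0.01153499  0.0763381 ]
[-0.01180314  0.04247935]
[-0.01188973  0.01527267]
[-0.0118447  -0.01720096]
[-0.01, 0.19, 0.15, -0.95, 0.5, -0.01, 0.17, 0.17, -0.95, 0.5, -0.01, 0.15, 0.18, -0.95, 0.5, -0.01, 0.13, 0.2, -0.95, 0.5, -0.01, 0.11, 0.21, -0.95, 0.5, -0.0, 0.09, 0.22, -0.95, 0.5, -0.01, 0.07, 0.23, -0.95, 0.5, -0.0, 0.05, 0.23, -0.95, 0.5]
[-0.01, 0.02, 0.23, -0.95, 0.5, -0.0, 0.0, 0.24, -0.95, 0.5, -0.01, -0.02, 0.24, -0.95, 0.5, -0.0, -0.05, 0.23, -0.95, 0.5, -0.01, -0.07, 0.23, -0.95, 0.5, -0.0, -0.09, 0.22, -0.95, 0.5, -0.01, -0.11, 0.21, -0.95, 0.5, -0.0, -0.13, 0.19, -0.95, 0.5]
[-0.01, -0.15, 0.18, -0.95, 0.5, -0.0, -0.16, 0.17, -0.95, 0.5]
end [ 0.3509 -0.3635  0.1698] 21.93 da 102.2
```

Both tails are at x ≈ -11.8 mm, home in bays 2 and 1. Now the keeper.

Call:
{"name": "send_rows", "arguments": {"steps": [-0.01,0.19,0.15,-0.95,0.5,-0.01,0.17,0.17,-0.95,0.5,-0.01,0.15,0.18,-0.95,0.5,-0.01,0.13,0.2,-0.95,0.5,-0.01,0.11,0.21,-0.95,0.5,0,0.09,0.22,-0.95,0.5,-0.01,0.07,0.23,-0.95,0.5,0,0.05,0.23,-0.95,0.5]}}

```text
time_s: 33.8
eef_pos: [0.4078, -0.2605, 0.1666]
orientation: [-1.613, 1.569, 2.491]
contact_force: [-0.7, 0.4, 0.5]
opening: 0.746
```

Call:
{"name": "send_rows", "arguments": {"steps": [-0.01,0.02,0.23,-0.95,0.5,0,0,0.24,-0.95,0.5,-0.01,-0.02,0.24,-0.95,0.5,0,-0.05,0.23,-0.95,0.5,-0.01,-0.07,0.23,-0.95,0.5,0,-0.09,0.22,-0.95,0.5,-0.01,-0.11,0.21,-0.95,0.5,0,-0.13,0.19,-0.95,0.5]}}

```text
time_s: 34.6
eef_pos: [0.3616, -0.343, 0.1685]
orientation: [-2.596, 1.569, 2.305]
contact_force: [0.6, -0.7, 0.5]
opening: 0.755
```

Call:
{"name": "send_rows", "arguments": {"steps": [-0.01,-0.15,0.18,-0.95,0.5,0,-0.16,0.17,-0.95,0.5,0,0,0,0,0.5,0,0,0,0,0.5]}}

```text
time_s: 35.0
eef_pos: [0.351, -0.3632, 0.1696]
orientation: [-2.893, 1.569, 2.198]
contact_force: [0.4, 0.0, 0.3]
opening: 0.747
```

```bash
python3 look.py wrist w19; python3 -c "
from rk import *
plan(get_state(),[.3512,-.3632,.0855],21.5,grip=0.5,step=.03)"
```

```text
35.05 [ 0.3512 -0.3631  0.1698] 21.76 [-0.54  0.85 -0.21] 0.7484538418475977 [-0.85 -0.24  1.88  0.    1.5  -1.23]
[0.56, -0.0, 0.0, 0.01, 0.5, 0.56, -0.0, 0.0, 0.01, 0.5, 0.57, -0.0, 0.0, 0.01, 0.5]
end [ 0.3511 -0.363   0.0853] 21.58 da -0.3
```

View pics/w19.png

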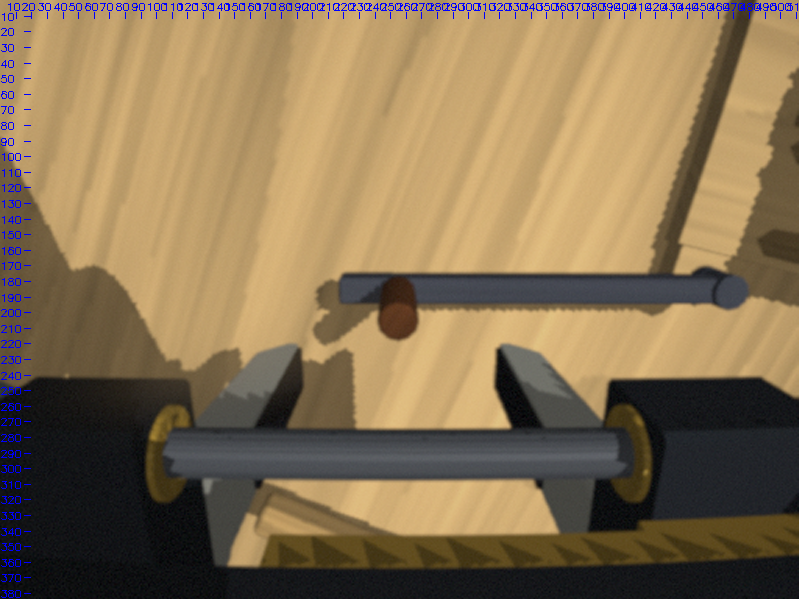

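The post is centred at (398,320). I'll go down and grip it.

Call:
{"name": "send_rows", "arguments": {"steps": [0.56,0,0,0.01,0.5,0.56,0,0,0.01,0.5,0.57,0,0,0.01,0.5,0,0,0,0,0.5,0,0,0,0,-1,0,0,0,0,-1,0,0,0,0,-1,0,0,0,0,-1], "force": 25}}

```text
time_s: 35.85
eef_pos: [0.3515, -0.3639, 0.0872]
orientation: [0.329, 1.569, -0.862]
contact_force: [0.1, -0.4, 0.4]
opening: 0.455
```

Call:
{"name": "send_rows", "arguments": {"steps": [0,0,0,0,-1,0,0,0,0,-1,0,0,0,0,-1,0,0,0,0,-1,0,0,0,0,-1,0,0,0,0,-1]}}

```text
time_s: 36.45
eef_pos: [0.3509, -0.3637, 0.0862]
orientation: [-1.663, 1.57, -2.854]
contact_force: [-5.2, -1.0, 2.9]
opening: 0.208
```

```bash
python3 arc.py -96 22; python3 -c "
from workcell import *;s=get_state();print(s['opening'],s['contact_force'],s['eef_pos'])"
```

```text
r 0.1992725076519719 bar deg -158.12366918829824 th -257.32366918829825
[0.0, 0.01, -0.3, 0.73, -1, 0.0, 0.01, -0.31, 0.73, -1, -0.0, 0.01, -0.3, 0.73, -1, -0.0, 0.01, -0.3, 0.73, -1, -0.0, 0.01, -0.31, 0.73, -1, -0.0, 0.01, -0.3, 0.73, -1, -0.0, 0.01, -0.3, 0.73, -1, -0.0, 0.01, -0.31, 0.73, -1]
[-0.0, 0.01, -0.3, 0.73, -1, -0.0, 0.01, -0.3, 0.73, -1, -0.0, 0.01, -0.31, 0.73, -1, -0.0, 0.01, -0.3, 0.73, -1, -0.0, 0.01, -0.31, 0.73, -1, -0.0, 0.01, -0.3, 0.73, -1, -0.0, 0.01, -0.3, 0.73, -1, -0.0, 0.01, -0.31, 0.73, -1]
[-0.0, 0.01, -0.3, 0.73, -1, -0.0, 0.01, -0.3, 0.73, -1, -0.0, 0.01, -0.31, 0.73, -1, -0.0, 0.01, -0.3, 0.73, -1, -0.0, 0.01, -0.3, 0.73, -1, -0.0, 0.01, -0.31, 0.73, -1]
[ 0.48148089 -0.0978679   0.08606886]
0.20848239007749814 [-5.22846327 -1.0268712   2.86156395] [ 0.35087705 -0.36374982  0.08621558]
```

Call:
{"name": "send_rows", "arguments": {"steps": [0,0.01,-0.3,0.73,-1,0,0.01,-0.31,0.73,-1,0,0.01,-0.3,0.73,-1,0,0.01,-0.3,0.73,-1,0,0.01,-0.31,0.73,-1,0,0.01,-0.3,0.73,-1,0,0.01,-0.3,0.73,-1,0,0.01,-0.31,0.73,-1]}}

```text
time_s: 37.25
eef_pos: [0.342, -0.2437, 0.0863]
orientation: [1.645, 1.57, -0.161]
contact_force: [5.9, -1.4, -2.6]
opening: 0.206
```

Call:
{"name": "send_rows", "arguments": {"steps": [0,0.01,-0.3,0.73,-1,0,0.01,-0.3,0.73,-1,0,0.01,-0.31,0.73,-1,0,0.01,-0.3,0.73,-1,0,0.01,-0.31,0.73,-1,0,0.01,-0.3,0.73,-1,0,0.01,-0.3,0.73,-1,0,0.01,-0.31,0.73,-1]}}

```text
time_s: 38.05
eef_pos: [0.4032, -0.1406, 0.0862]
orientation: [2.251, 1.57, -0.166]
contact_force: [4.7, -6.2, -2.8]
opening: 0.213
```

```bash
python3 arc.py -28 8; python3 look.py wrist w20
```

```text
r 0.19939534482750837 bar deg 131.68734992453827 th 32.487349924538265
[0.0, 0.01, -0.24, 0.58, -1, 0.0, 0.0, -0.25, 0.58, -1, 0.0, 0.01, -0.24, 0.58, -1, 0.0, 0.01, -0.24, 0.58, -1, 0.0, 0.0, -0.25, 0.58, -1, 0.0, 0.01, -0.24, 0.58, -1, 0.0, 0.01, -0.24, 0.58, -1, 0.0, 0.01, -0.25, 0.58, -1]
[ 0.48879625 -0.09596471  0.08630749]
38.1 [ 0.4043 -0.1396  0.0862] -48.78 [ 2.1  -2.06  0.91] 0.21182723833598735 [-0.39 -0.38  2.12  0.    1.4   0.46]
```

View pics/w20.png

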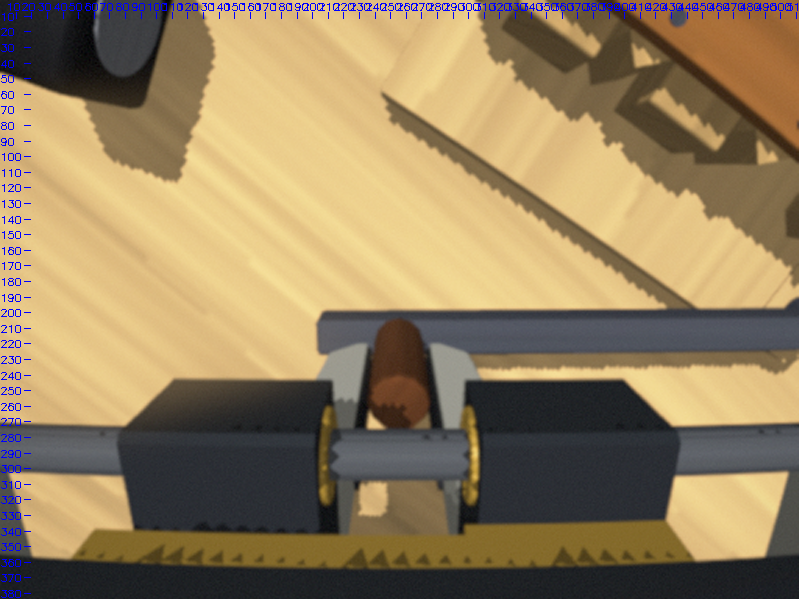

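Call:
{"name": "send_rows", "arguments": {"steps": [0,0.01,-0.24,0.58,-1,0,0,-0.25,0.58,-1,0,0.01,-0.24,0.58,-1,0,0.01,-0.24,0.58,-1,0,0,-0.25,0.58,-1,0,0.01,-0.24,0.58,-1,0,0.01,-0.24,0.58,-1,0,0.01,-0.25,0.58,-1]}}

```text
time_s: 38.9
eef_pos: [0.4884, -0.0956, 0.0862]
orientation: [-1.692, 1.569, 1.69]
contact_force: [-1.8, 3.8, 4.4]
opening: 0.209
```

```bash
python3 arc.py -4.5 6; python3 -c "
from workcell import *;s=get_state();print(s['opening'],s['contact_force'],s['eef_pos'])"
```

```text
r 0.19964721409885436 bar deg 103.72942184545856 th 4.529421845458561
[0.0, 0.0, -0.05, 0.12, -1, 0.0, 0.0, -0.05, 0.12, -1, 0.0, 0.0, -0.06, 0.12, -1, 0.0, 0.0, -0.05, 0.12, -1, 0.0, 0.0, -0.05, 0.12, -1, 0.0, 0.0, -0.05, 0.12, -1]
[ 0.50357658 -0.09234641  0.08621613]
0.20856321274497752 [-1.81998137  3.79496623  4.42245238] [ 0.48841633 -0.09555723  0.08621418]
```

Call:
{"name": "send_rows", "arguments": {"steps": [0,0,-0.05,0.12,-1,0,0,-0.05,0.12,-1,0,0,-0.06,0.12,-1,0,0,-0.05,0.12,-1,0,0,-0.03,0.1,-1]}}

```text
time_s: 39.4
eef_pos: [0.4999, -0.0931, 0.0862]
orientation: [-1.691, 1.569, 1.632]
contact_force: [-1.0, 4.9, 2.4]
opening: 0.211
```

Call:
{"name": "send_rows", "arguments": {"steps": [0,0,-0.03,0,-1,0,0,-0.02,0,-1,0,0,0,0,-1]}}

```text
time_s: 39.7
eef_pos: [0.5023, -0.0927, 0.0862]
orientation: [-1.752, 1.569, 1.571]
contact_force: [-1.0, 5.3, 2.3]
opening: 0.209
```

Call:
{"name": "send_rows", "arguments": {"steps": [0,0,-0.02,0,-1,0,0,0,0,-1]}}

```text
time_s: 39.9
eef_pos: [0.5032, -0.0925, 0.0862]
orientation: [-1.677, 1.569, 1.646]
contact_force: [-0.9, 5.7, 2.8]
opening: 0.209
```

Call:
{"name": "send_rows", "arguments": {"steps": [0,0,-0.02,0,-1,0,0,0,0,-1]}}

```text
time_s: 40.1
eef_pos: [0.5041, -0.0923, 0.0862]
orientation: [-1.649, 1.569, 1.674]
contact_force: [-2.0, 5.3, 2.5]
opening: 0.211
```

Call:
{"name": "send_rows", "arguments": {"steps": [0,0,-0.02,0,-1,0,0,0,0,-1]}}

```text
time_s: 40.3
eef_pos: [0.5046, -0.0922, 0.0862]
orientation: [-0.891, 1.569, 2.432]
contact_force: [-6.6, 4.8, 5.9]
opening: 0.21
```

Call:
{"name": "send_rows", "arguments": {"steps": [0,0,-0.02,0,-1,0,0,0,0,-1]}}

```text
time_s: 40.5
eef_pos: [0.5048, -0.0922, 0.0862]
orientation: [-0.468, 1.567, 2.856]
contact_force: [-16.2, 3.7, 11.2]
opening: 0.208
```

The bar is on its stop, with the force rising and no further travel. One more nudge, then release and lift.

Call:
{"name": "send_rows", "arguments": {"steps": [0,0,-0.02,0,-1,0,0,0,0,-1,0,0,0,0,0,0,0,0,0,0,0,0,0,0,0,0,0,0,0,0]}}

```text
time_s: 41.1
eef_pos: [0.5072, -0.0923, 0.0861]
orientation: [-2.751, 1.571, 0.571]
contact_force: [0.2, -0.4, -0.1]
opening: 0.477
```

Call:
{"name": "send_rows", "arguments": {"steps": [-0.4,0,0,0,0,-0.8,0,0,0,0,-0.8,0,0,0,0,-0.8,0,0.6,0,0,0,0,0.9,0,0,0,0,0.5,0,0,0,0,0,0,0,0,0,0,0,0]}}

```text
time_s: 41.9
eef_pos: [0.409, -0.1104, 0.2265]
orientation: [2.76, 1.57, -0.202]
contact_force: [0.5, -0.4, -0.1]
opening: 0.501
```

```bash
python3 look.py wrist w21; python3 look.py scene s21; python3 -c "
from h import *
d=pickle.load(open('pics/w21.pkl','rb'));crop(d,190,0,300,160,2.6,'pics/w21c.png')"
```

```text
41.95 [ 0.4093 -0.1103  0.2262] -79.65 [-0.49  0.37 -0.67] 0.4974622220904832 [-0.32 -0.45  1.95  0.    1.65  1.07]
42.0 [ 0.4094 -0.1102  0.226 ] -79.63 [ 0.31 -0.54  0.27] 0.4992456540524711 [-0.32 -0.45  1.95  0.    1.65  1.07]
```

View pics/w21.png

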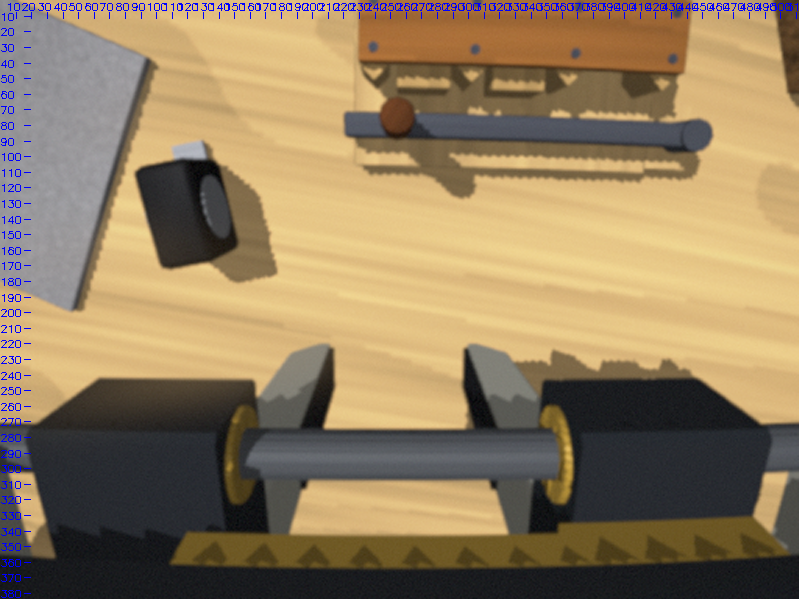

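View pics/s21.png

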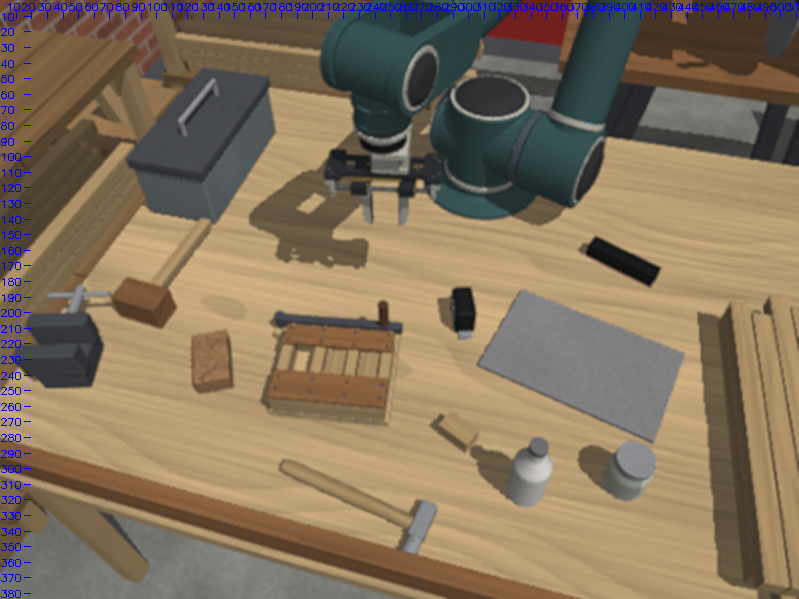

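```bash
python3 -c "
from rk import *
d=pickle.load(open('pics/w21.pkl','rb'))
a=w(d,np.array([(397,115)])/1.56,.105)[0];print('post rack',inv(a))
b=w(d,np.array([(346,112),(660,121)])/1.56,.045);v=b[0]-b[1];print('bar edge angle vs rack y deg',np.degrees(np.arctan2(v[1],v[0]))-90-9.25)
for q in w(d,np.array([(396,90),(449,91),(490,92),(544,93)])/1.56,.052): print(inv(q))"
```

```text
post rack [-0.03351679  0.07540106]
bar edge angle vs rack y deg 0.10907980622506841
[-0.01318143  0.0765546 ]
[-0.01306874  0.04315358]
[-0.01298228  0.01720712]
[-0.01249102 -0.01722223]
```

The keeper reads about 0.1° from fully across, and both tails are about 12–13 mm out of the mouth. I'll hand the job in.

```bash
python3 -c "
from workcell import *
print(sign_off())"
```

```text
the job is handed in; nothing more can be done
None
```

Both battens are in the rack and the keeper bar is back across the mouth; only two battens were on the board. I handed the job in at about 42 s on the clock.

- **What I did:** I swung the keeper open to about 103°. I slid the first batten into the left bay and the second into the middle bay, each to firm contact with the back board. I then swung the keeper back until it stopped moving and the force rose.
- **Last checks:**
  - **Keeper:** its post was at (-33.5, 75.4) mm in the rack's frame, where (-34, 75) is fully closed. The bar was about 0.1° off fully across.
  - **Battens:** both tails measured 12–13 mm out of the mouth, against 12 mm when fully home. Just after each push they had read about 12 mm, so the difference is within how well I can pick the edge in the picture.
  - **Everything else:** in the last picture the board was empty. The offcut, the black look-alike and the other bystanders had not visibly moved, and the arm was clear of everything.
- **High reading:** while seating the first batten I pushed a little too long. The wrist force reached about 85 N (71 N along the push, 45 N vertical), under the 120 N limit. I pushed the second one more gently, to about 26 N.

I noticed no knocked batten and no slackened grip, and no check failed.

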